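Fit the new focus knob to its D-spindle

ROBOT

A 7-joint arm with a two-finger parallel gripper is mounted at the origin on a cart in front of the work surface, level with it; the furniture and walls round the work are solid. World frame = base frame: x ahead of the robot, y to its left, z up, the work surface at z = 0. Lengths are in mm, angles in rad, forces in N, time in s.
With the tool pointing down it reaches from about 400 to 850 mm from the base axis. Payload 6.9 kg.
Tool frame: the origin (TCP) lies at the centre of the arm's flange, where the gripper is bolted on; the fingertips stand 173 mm ahead of it and the grasp point (between the pads) lies 155 mm ahead of it (robot.tcp_to_tips is the distance from the TCP to the fingertips, in mm); z points along the fingers, y is the direction in which the jaws open and shut (so a half turn about z gives the same grasp; the last joint's range is limited). The gripper opens to 85 mm and grips with 20 to 120 N. Pads are 22 mm wide; open, the fingers measure 114 mm over their backs; the gripper's body (76 mm by 85 mm) begins 54 mm behind the grasp point. The pads swing forward as they close: fully open they stand 13 mm farther back than shut.
Start: joints at [1.278, 0.507, -0.238, 1.5, 0.126, 1.149, -0.155], TCP at [242.09, -576.203, 404.675] pointing down, gripper open.
Joint ranges: [-3.08, 3.08], [-0.24, 2.05], [-1.43, 1.35], [0, 2.5], [-1.52, 4.66], [0.17, 1.96], [-2.89, 2.89]. Speed limits (rad/s): [2.39, 2.39, 3.14, 3.14, 3.14, 3.14, 3.14].

INTERFACE

Orientations are given as a unit quaternion [x, y, z, w].
In Python, from cell import telemetry, imaging, robot gives the robot as it stands.
- The arm moves only by the tool move_arm, never from a script. Its arguments are lists of equal length, an entry for each row: "dp": the shift along the tool's x, y, z in cm, a list of three; "spin": the turn about the tool's z in degrees. A call has 1 to 5 rows; each row shifts and turns the commanded pose from where the row before left it, along the tool's axes as they then stand; what a row does not reach is not made up. A row lasts 1/10 s, in which the tool goes at most 50 mm and 8.59 degrees, less where a joint would pass 70% of its speed; a pose out of reach is approached as far as the arm can. A call is refused whole if a number of a shift passes 5 or a number of a turn 8.59, either way. A call with a gripper value outside its range is refused whole. "gripper" is the opening, from -1 (shut) to 1 (fully open), set as the call begins (left out, the last holds). The fingers move at their own pace and stop on an object; the grip force is fixed at half the most. Time passes only in rows, so rows that do not move let the fingers close. It gives the time, the measured TCP pose, the force and the opening at its end, in the units of the state.
- telemetry.get_state(): the state, without advancing time (a new reading comes with each control period).
- imaging.grab_frame(name): name is "side" or "top" or "wrist"; returns a dict with "color" (480x640x3 uint8, red, green, blue), "mtx" (3x3 intrinsics, pixels), "R" (3x3) and "t" (3): a world point X has camera coordinates R X + t. Camera axes: x right, y down, z forward; pixel columns grow to the right and rows downward; lengths in mm; the calibration is good to about 2 mm. A picture is of the moment at which its call begins. There is no depth.
- robot.job_done(): hands the job in, once; it reports no verdict.
The state is a dict: "time": time; "joints": joint angles; "qd": joint speeds; "joint_torque": joint torques, N m; "ee_pos": TCP position; "orientation": TCP orientation; "force": force on the tool from outside, world axes, zero at the start; "moment": the same for the moment, N m; "opening": finger opening in mm.
Only numpy, scipy, OpenCV 4.12 (cv2) and the standard library are available. Lean on these libraries where they do the work, as an engineer would, in place of code of your own. Each camera call takes 0.05 s, during which the arm holds its last target.

TASK

The old knob of this focus drive has cracked and three chunks of it lie on the cover plate. With the dust brush, not with the fingers, sweep all three off the plate and lay the brush down on the worktop; then pick up the new knob, turn it so that its flat matches the flat of the spindle, and push it on fully home against the sprung collar. Finish while still holding the knob and pressing it down, so that the grub screw can be tightened, and leave the loupe, eyepiece, screwdriver and hex key where they are.

Things in the scene. Friction and masses are not known exactly. Their poses are not given: they have to be found in the camera images.
- focus_drive: focus drive, fixed: base plate 130 x 118 x 8 mm (x by y), grey housing with a flat aluminium cover plate 90 x 100 mm, its top 48 mm above the worktop. Origin: centre of its underside. The spindle stands 20 mm to the -y side of the plate's centre; the chunks lie on its +y side, where the plate reaches 70 mm from the spindle's axis. A brass pinion sticks out at -x, to 68 mm, below the plate
- spindle_end (a point): centre of the upper end of the steel D-spindle, on its axis, 22 mm above the cover plate. z up along the spindle; x points from the axis squarely to the flat. Round part 16 mm across, flat 2 mm from the axis along the whole length, so nearly a half-round; end bevelled by 1 mm. The spindle can turn, but stiffly (0.12 N m)
- collar (a joint): sprung brass collar round the spindle's foot, 25 mm across; how far it is pressed down, in m: 0 free (top 8 mm above the cover plate), 0.005 fully down on its stop (top 3 mm above the plate). Its spring pushes back with 4 N at first and 12 N at the stop, and lifts the knob when it is let go
- knob: new black fluted knob, 46 mm across, 30 mm high, 180 g, bore down. Origin: mid-underside. Its raised pointer with white line runs from the axis along x; the bore's flat is on that side, square to x. Bore 17 mm, flat 2.5 mm from the axis, 20 mm deep; it goes on when its x points as the spindle's x does within 0.1 rad. Home, its underside is 3 mm above the plate, 19 mm below the spindle's end
- brush: dust brush lying flat on the worktop, wooden handle, dark bristles; 142 mm long, 11 mm thick, 14 mm wide where held, 24 g. Origin: underside, mid-length; bristles along its -y axis, handle along +y. The bristle end acts as stiff: 17 mm wide, 9 mm thick, its tip 70 mm from the origin. Hold it near its origin, where it balances
- shard_a: black plastic chunk of the old knob's rim, about 15 x 10 x 10 mm; origin: middle of its underside
- shard_b: black plastic chunk of the old knob's rim, about 12 x 12 x 11 mm; origin: middle of its underside
- shard_c: black plastic chunk of the old knob's rim, about 17 x 9 x 10 mm; origin: middle of its underside
- loupe: black eye loupe, 36 mm in diameter, 34 mm high; origin under its centre; a bystander
- eyepiece: black spare eyepiece, 33 mm in diameter, 41 mm high; origin under its centre; a bystander
- screwdriver_red: screwdriver with a red handle, 170 mm long; origin under its middle; a bystander
- hex_key: dark hex key, 90 mm long; origin under its middle; a bystander

How it is judged (in metres and radians):
On the way, in this order (a step that is already met when the one before it is completed fails the run):
1. the three chunks are off the cover plate and the brush that swept them is still in the hand (height (world z) of each of shard_a, shard_b, shard_c below 0.042 m and contact force between the fingers and brush above 1 N), for 0.1 s.
2. the brush lies on the worktop and the knob sits on the spindle, flat to flat, pressed home (height (world z) of brush below 0.03 m and value of joint collar above 0.0035 m and z of knob in the frame of spindle_end below -0.0165 m and horizontal distance between knob and spindle_end below 0.003 m and angle between brush's own z axis and vertical below 0.35 rad), for 0.2 s.
At the end, for the whole second after the job is handed in: Knob over the spindle, flat to flat (axes within 3 mm, upright within 0.1 rad), underside 16.5 mm or more below the spindle's end, collar down 3.5 of its 5 mm or more, fingers still on the knob with over 2 N; all chunks off the plate, below 42 mm; brush at rest, flat on the worktop (all of step 2 and angle between the x axis of knob and the x axis of spindle_end, either way round below 0.25 rad and angle between knob's own z axis and vertical below 0.1 rad and contact force between the fingers and knob above 2 N and height (world z) of each of shard_a, shard_b, shard_c below 0.042 m and linear speed of brush below 0.02 m/s); the arm keeps its last pose, push and grip.
It fails at once if the fingers touch a chunk (contact force between the fingers and shard_a above 0.5 N or contact force between the fingers and shard_b above 0.5 N or contact force between the fingers and shard_c above 0.5 N).
It fails at once if a bystander is moved by more than 30 mm (distance of any of loupe, eyepiece, screwdriver_red, hex_key from where it was at the start of the episode above 0.03 m).
It also fails if it takes over 64 s, if anything falls off the work surface, if the arm or the gripper's body presses on something with over 40 N, if the wrist force passes 120 N, or if a joint passes its speed limit or range.

## Working session

There is one attempt and no reset: what is moved stays moved. The work goes in short steps, Python scripts to look and compute and a tool call to move; the robot and the scene stay as the last step left them, time stands still between calls to the robot, and variables do not carry over. Pictures are saved under pics/ and viewed, and the job is handed in when it is done.

Besides the shell and the picture viewer there is one more tool, called after "Emit:" by a JSON object that holds its "op" and its "data", one argument or row to a line. move_arm: Moves the arm, as the interface text tells. Its arguments: {"type":"object","properties":{"dp":{"type":"array"},"spin":{"type":"array"},"gripper":{"type":"number"}},"required":["dp","spin"]}

```bash
ls; mkdir -p pics; python3 - <<'E'
from cell import telemetry, imaging, robot
import cv2
s=telemetry.get_state(); print(s)
for n in ["side","top","wrist"]:
    f=imaging.grab_frame(n); cv2.imwrite(f"pics/{n}0.png",f["color"][:,:,::-1])
    print(n,f["mtx"].tolist(),f["R"].tolist(),f["t"].tolist())
E
```

```text
pics
{'time': 0.0, 'joints': array([ 1.27852283,  0.50831554, -0.23749657,  1.50111901,  0.12571279,
        1.14885717, -0.15477717]), 'qd': array([ 4.68071559e-04, -1.16384771e-03,  1.70524410e-05, -2.23913382e-04,
       -2.37114405e-03, -2.90957708e-05,  3.01699128e-03]), 'joint_torque': array([-2.26797230e-03, -6.20582342e+01, -2.18762510e+00, -2.49654204e+01,
        1.26605373e-02,  1.18584259e-02, -3.65167216e-05]), 'ee_pos': array([ 241.95367531, -576.06789344,  403.84703409]), 'orientation': array([ 9.80284890e-01,  1.97587458e-01, -1.94975723e-04, -8.32745766e-04]), 'force': array([ 0.42840127, -0.34392806, -0.16199036]), 'moment': array([-0.01366317, -0.02466306, -0.00307262]), 'opening': 85.47944666934907}
side [[586.8575279338801, 0.0, 308.664413037929], [0.0, 586.8575279338801, 244.79970586056666], [0.0, 0.0, 1.0]] [[-0.8688054927968061, -0.4951534611183793, -0.0002561807738478583], [-0.283543842314255, 0.49793532740147156, -0.8195506690932892], [0.4059309118209256, -0.7119574844526034, -0.5730066624046818]] [492.86997419198946, 227.08182115861723, 706.7083259829809]
top [[608.6894536503871, 0.0, 321.62264297110227], [0.0, 608.6894536503871, 234.16745355846413], [0.0, 0.0, 1.0]] [[-0.021047150501493538, -0.9992656352398739, -0.03201886450858257], [-0.9980599341810704, 0.02287717396310993, -0.057905118028883804], [0.0585950956842365, 0.030738008070027904, -0.9978084934603644]] [34.244192444942, 566.0925552556026, 912.928966648268]
wrist [[422.37965508953533, 0.0, 321.66586074550116], [0.0, 422.37965508953533, 236.51367251277054], [0.0, 0.0, 1.0]] [[0.3883912306337235, -0.921494312120405, -0.0006962015279865732], [-0.8721176238041374, -0.36782373664654466, 0.32267096090228253], [-0.2975955346053613, -0.12471540197232686, -0.94651094356792]] [-622.8952948974522, -41.906889531311826, 381.23048774711606]
```

View pics/side0.png

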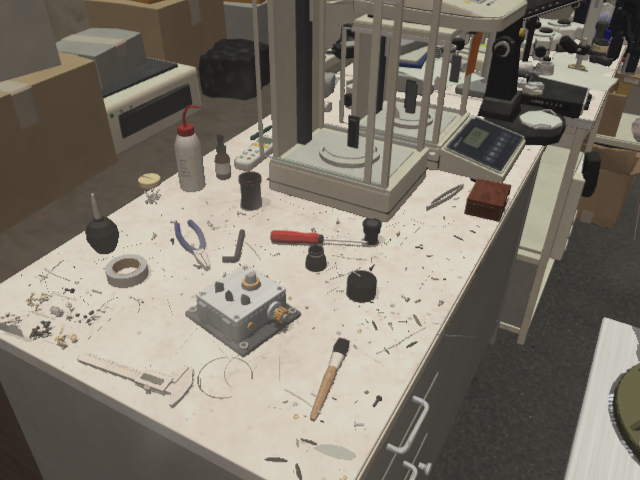

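View pics/top0.png

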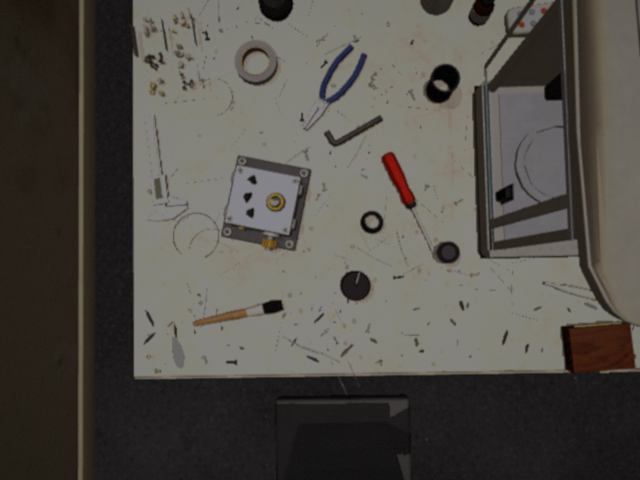

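View pics/wrist0.png

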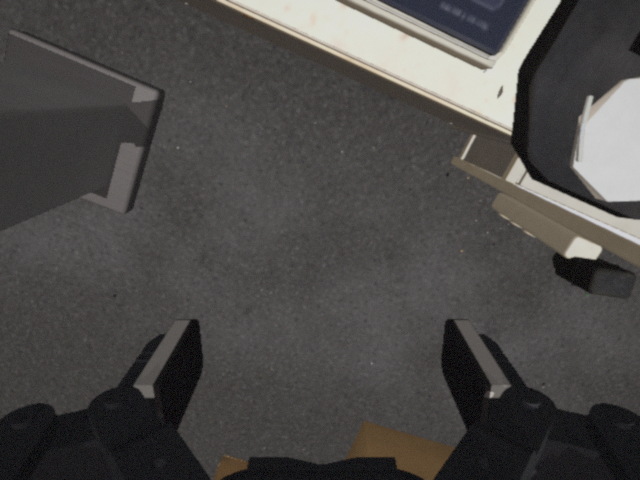

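```bash
cat > h.py <<'E'
from cell import telemetry, imaging, robot
import cv2, numpy as np
from scipy.spatial.transform import Rotation as Ro
def grab(n): return imaging.grab_frame(n)
def w(f,uv,z):
    uv=np.asarray(uv,float); d=np.linalg.inv(f["mtx"])@np.array([uv[0],uv[1],1]); R=np.array(f["R"]);t=np.array(f["t"])
    c=-R.T@t; d=R.T@d; return c+d*(z-c[2])/d[2]
def px(f,X):
    c=np.array(f["R"])@np.array(X,float)+np.array(f["t"]); p=np.array(f["mtx"])@c; return p[:2]/p[2]
def crop(f,u0,v0,u1,v1,k,name,gain=1.0):
    im=f["color"][v0:v1,u0:u1,::-1]; im=np.clip(im.astype(float)*gain,0,255).astype(np.uint8)
    im=cv2.resize(im,None,fx=k,fy=k,interpolation=cv2.INTER_CUBIC)
    for i in range((u0//10+1)*10,u1,10):
        cv2.line(im,((i-u0)*k,0),((i-u0)*k,6),(0,0,255),1); cv2.putText(im,str(i),((i-u0)*k,16),0,.35,(0,0,255),1)
    for i in range((v0//10+1)*10,v1,10):
        cv2.line(im,(0,(i-v0)*k),(6,(i-v0)*k),(0,0,255),1); cv2.putText(im,str(i),(8,(i-v0)*k),0,.35,(0,0,255),1)
    cv2.imwrite("pics/"+name,im)
E
python3 - <<'E'
from h import *
t=grab("top"); s=grab("side")
crop(t,215,145,315,255,5,"t1.png",1.5)
crop(t,185,260,385,340,4,"t2.png",1.5)
crop(s,180,250,310,355,6,"s1.png",1.3)
crop(s,290,260,390,430,3,"s2.png",1.3)
E
```

```text
(no output)
```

View pics/t1.png

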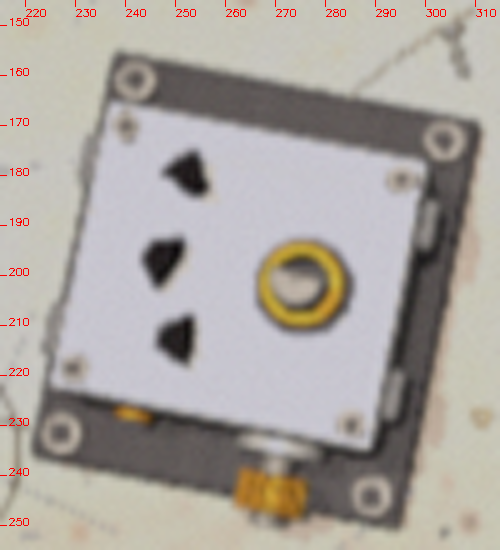

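View pics/t2.png

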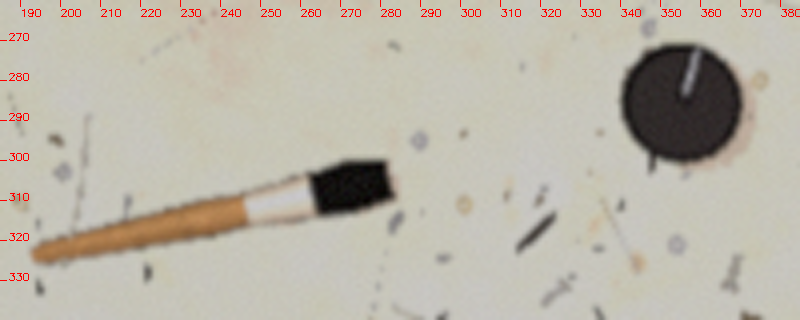

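View pics/s1.png

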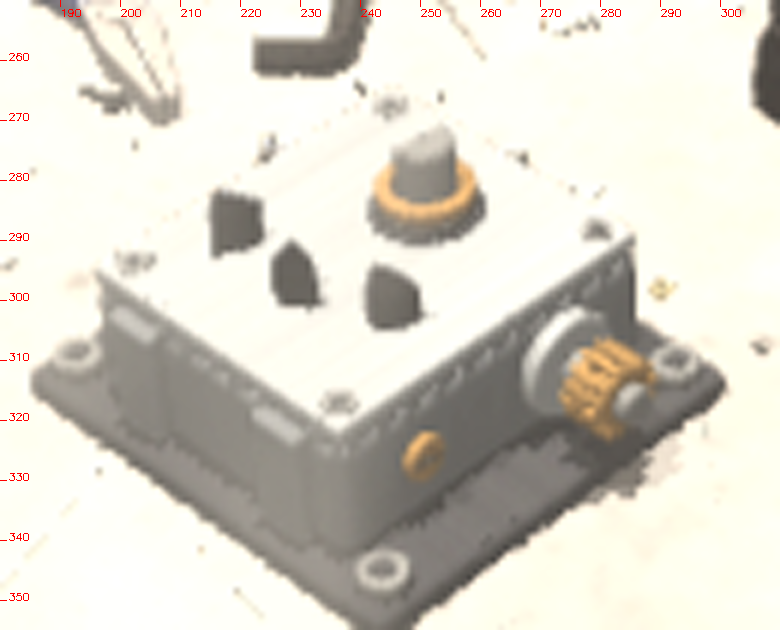

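View pics/s2.png

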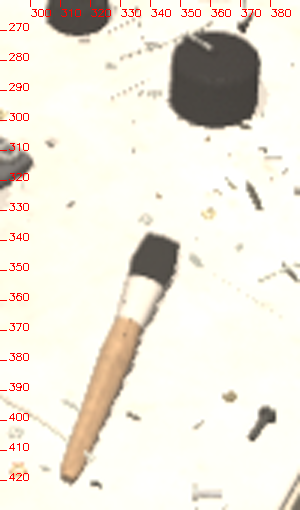

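```bash
python3 - <<'E'
from h import *
t=grab("top"); s=grab("side"); np.set_printoptions(precision=1,suppress=True)
print("plate corners z48",[w(t,p,48)[:2] for p in [(237,165.5),(299.5,177.5),(289,235.5),(225,222)]])
print("base corners z8",[w(t,p,8)[:2] for p in [(238,156),(310,169.5),(294,250),(221,236)]])
print("collar z56",w(t,(274.8,202),56), "side",w(s,(248.5,284),56))
for p in [(252,180),(248.5,197),(250.5,213)]: print("shard top ctr",w(t,p,53))
for p in [(219,287),(228,296),(244,299)]: print("shard side",w(s,p,53))
print("brush handle end,ferrule joint,ferrule/bristle,tip",[w(t,p,6)[:2] for p in [(193,324),(244.5,313),(262,309),(282.5,305)]])
print("side",[w(s,p,6)[:2] for p in [(311,419),(339,367),(343,356),(350,341)]][:])
print("knob",w(t,(355.5,286),30),"side",w(s,(359,283),30), w(t,(356,284),32),w(t,(359,272.5),32))
for n,p in [("loupe",(372,223)),("eyep",(447,252)),("drv",(385,155)),("drv2",(435,258)),("hex",(380,118)),("hex2",(328,136))]: print(n,w(t,p,20))
E
```

```text
plate corners z48 [array([670.5, 145. ]), array([650. ,  51.9]), array([564. ,  69.1]), array([586.3, 164.1])]
base corners z8 [array([692.4, 150.1]), array([668.2,  38. ]), array([543.8,  65.2]), array([568. , 178.2])]
collar z56 [613.4  88.5  56. ] side [611.6  98.8  56. ]
shard top ctr [647.3 122.2  53. ]
shard top ctr [622.1 127.7  53. ]
shard top ctr [598.3 125.1  53. ]
shard side [647.1 122.7  53. ]
shard side [623.8 132.7  53. ]
shard side [600.2 126.9  53. ]
brush handle end,ferrule joint,ferrule/bristle,tip [array([433.1, 223.6]), array([448.5, 143.5]), array([454.1, 116.4]), array([459.6,  84.6])]
side [array([433.9, 228.3]), array([443.3, 135.3]), array([447.9, 114.6]), array([452.5,  83.8])]
knob [487.1 -27.7  30. ] side [486.1 -12.7  30. ] [490.1 -28.4  32. ] [507.2 -33.3  32. ]
loupe [581.8 -55.3  20. ]
eyep [ 535.2 -167.1   20. ]
drv [685.5 -77.8  20. ]
drv2 [ 526.6 -148.8   20. ]
hex [743.  -71.7  20. ]
hex2 [717.4   8.7  20. ]
```

Emit:
{"op": "move_arm", "data": {
  "dp": [
    [3.6,-3.1,0],
    [3.6,-3.1,0],
    [3.6,-3.1,0],
    [3.6,-3.1,0],
    [3.6,-3.1,0]
  ],
  "spin": [0,0,0,0,0]
}}

```text
time: 0.85
ee_pos: [348.5, -361.8, 404.9]
orientation: [0.98, 0.197, 0.0, 0.0]
force: [1.4, 0.7, -0.1]
opening: 85.2
```

```bash
cat >> h.py <<'E'
def st():
    s=telemetry.get_state(); R=Ro.from_quat(s["orientation"]).as_matrix()
    np.set_printoptions(precision=3,suppress=True)
    yaw=np.degrees(np.arctan2(R[1,0],R[0,0]))
    print("t",round(s["time"],2),"pos",s["ee_pos"].round(1),"yaw",round(yaw,2),"tilt",np.degrees(R[:2,2]).round(2),"F",s["force"].round(1),"op",round(s["opening"],1),"q",s["joints"].round(2))
    return s,R,yaw
def go(target,yaw_t=None):
    s,R,yaw=st(); d=R.T@(np.array(target,float)-s["ee_pos"]); print("tool dp cm",(d/10).round(2),"norm",np.linalg.norm(d).round(1))
    if yaw_t is not None:
        a=(yaw_t-yaw+180)%360-180; print("spin deg",round(-a,2))
E
python3 -c "
from h import *
go((430,-200,404),100.8)"
```

```text
t 0.85 pos [ 348.5 -361.8  404.9] yaw 22.78 tilt [ 0.02 -0.02] F [ 1.4  0.7 -0.1] op 85.2 q [ 0.97  0.32 -0.3   1.82  0.11  1.02 -0.54]
tool dp cm [ 13.78 -11.76   0.09] norm 181.1
spin deg -78.02
```

Emit:
{"op": "move_arm", "data": {
  "dp": [
    [3.4,-2.9,0],
    [3.4,-2.9,0],
    [3.4,-2.9,0],
    [3.4,-2.9,0],
    [0,0,0]
  ],
  "spin": [0,0,0,0,-8]
}}

```text
time: 1.35
ee_pos: [431.3, -197.4, 405.4]
orientation: [0.963, 0.269, 0.002, -0.001]
force: [0.0, -0.9, 0.7]
opening: 85.6
```

Emit:
{"op": "move_arm", "data": {
  "dp": [
    [0,0,0],
    [0,0,0],
    [0,0,0],
    [0,0,0],
    [0,0,0]
  ],
  "spin": [-8,-8,-8,-8,-8]
}}

```text
time: 1.85
ee_pos: [428.4, -203.9, 404.8]
orientation: [0.813, 0.582, 0.0, 0.0]
force: [0.0, -0.0, 0.8]
opening: 85.6
```

```bash
python3 -c "
from h import *
go((444,165,360),100.8)"
```

```text
t 1.85 pos [ 428.4 -203.9  404.8] yaw 71.13 tilt [ 0.01 -0.01] F [ 0.  -0.   0.8] op 85.6 q [ 0.81  0.3  -0.55  1.88  0.18  1.01 -0.15]
tool dp cm [ 35.41 -10.46   4.47] norm 371.9
spin deg -29.67
```

Emit:
{"op": "move_arm", "data": {
  "dp": [
    [4.0,-1.2,0.2],
    [4.0,-1.2,0.2],
    [4.0,-1.2,0.2],
    [4.0,-1.2,0.2],
    [4.0,-1.2,0.2]
  ],
  "spin": [0,0,0,0,0]
}}

```text
time: 2.35
ee_pos: [437.4, 6.2, 394.9]
orientation: [0.815, 0.579, 0.0, 0.0]
force: [1.3, 0.1, -0.5]
opening: 85.3
```

Emit:
{"op": "move_arm", "data": {
  "dp": [
    [4.0,-1.2,0.6],
    [4.0,-1.1,0.6],
    [4.0,-1.1,0.6],
    [3.4,-1.1,0.6],
    [0,0,0]
  ],
  "spin": [0,0,0,0,-7]
}}

```text
time: 2.85
ee_pos: [444.7, 170.6, 370.7]
orientation: [0.776, 0.631, 0.001, -0.001]
force: [-0.9, 0.3, 0.1]
opening: 85.6
```

Emit:
{"op": "move_arm", "data": {
  "dp": [
    [0,0,0],
    [0,0,0],
    [0,0,0],
    [0,0,0]
  ],
  "spin": [-7.6,-7.5,-7.5,0],
  "gripper": 0.0
}}

```text
time: 3.25
ee_pos: [445.8, 164.8, 370.7]
orientation: [0.639, 0.769, 0.0, -0.0]
force: [0.3, 0.5, 0.7]
opening: 42.8
```

```bash
python3 -c "
from h import *
go((444.3,165.2,300),100.8)
f=grab('wrist'); cv2.imwrite('pics/w1.png',f['color'][:,:,::-1])
for p in [(433.1,223.6,6),(459.6,84.6,6),(444.3,165.2,6)]: print(px(f,p))
"
```

```text
t 3.25 pos [445.8 164.8 370.7] yaw 100.49 tilt [-0.01  0.01] F [0.3 0.5 0.7] op 42.8 q [ 0.17  0.39 -0.8   1.93  0.34  0.96 -0.6 ]
tool dp cm [ 0.06 -0.14  7.07] norm 70.7
spin deg -0.31
[318.457 126.382]
[319.526 292.601]
[319.02  201.624]
```

View pics/w1.png

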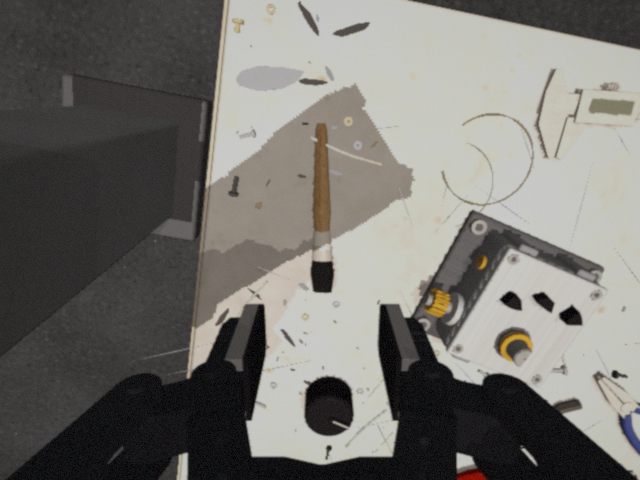

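```bash
python3 -c "
from h import *
f=grab('wrist')
crop(f,270,100,370,300,4,'w1c.png')
crop(f,470,300,590,390,6,'w1d.png')
for p in [(320.5,124),(322,291)]: print(w(f,p,6))
print(w(f,(516,347),56))
"
```

```text
[434.61503819 225.64869643   6.        ]
[461.08406164  86.40704548   6.        ]
[614.68395485  90.01210048  56.        ]
```

View pics/w1c.png

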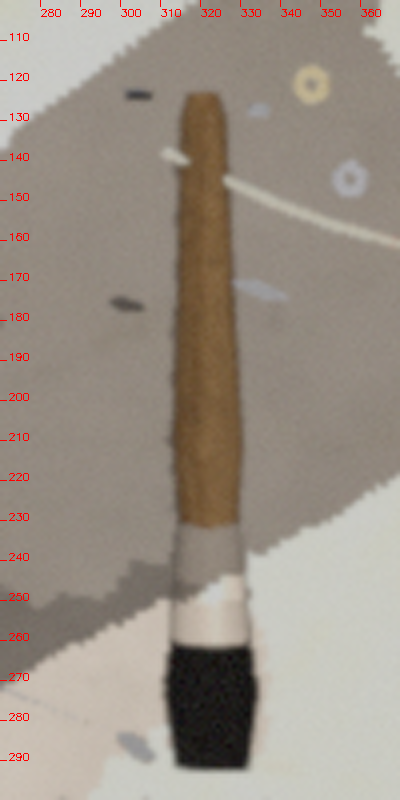

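View pics/w1d.png

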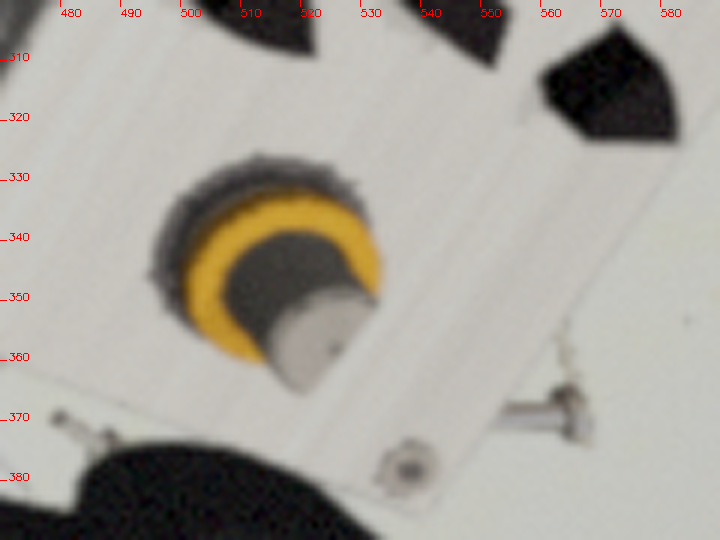

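Emit:
{"op": "move_arm", "data": {
  "dp": [
    [0.1,0,4.0],
    [0,0,4.0],
    [0,0,4.0],
    [0,0,4.0],
    [0,0,2.5]
  ],
  "spin": [-0.3,0,0,0,0]
}}

```text
time: 3.85
ee_pos: [445.1, 165.5, 183.4]
orientation: [0.64, 0.769, -0.001, -0.001]
force: [0.6, -0.3, 1.0]
opening: 42.6
```

Emit:
{"op": "move_arm", "data": {
  "dp": [
    [0,0,0],
    [0,0,0]
  ],
  "spin": [0,0]
}}

```text
time: 4.05
ee_pos: [445.7, 166.2, 186.1]
orientation: [0.639, 0.77, -0.0, -0.0]
force: [-0.1, -0.5, -0.5]
opening: 42.4
```

```bash
python3 -c "
from h import *
go((445.3,166.2,176),100.76)
f=grab('wrist'); cv2.imwrite('pics/w2.png',f['color'][:,:,::-1])
"
```

```text
t 4.05 pos [445.7 166.2 186.1] yaw 100.62 tilt [-0.02 -0.02] F [-0.1 -0.5 -0.5] op 42.4 q [-0.04  0.64 -0.55  2.13  0.67  0.54 -0.91]
tool dp cm [ 0.   -0.04  1.01] norm 10.1
spin deg -0.14
```

View pics/w2.png

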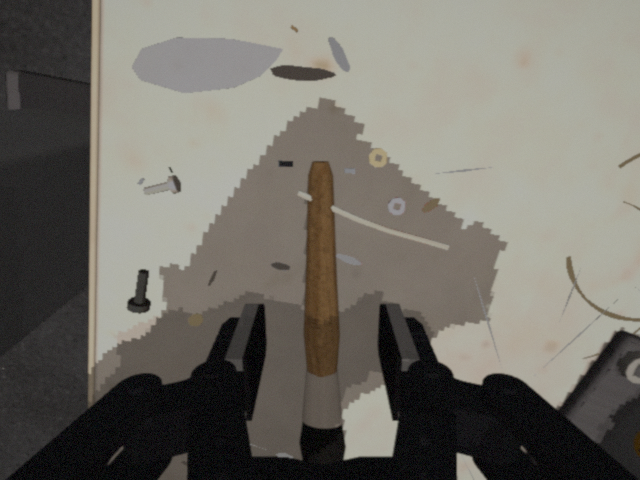

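Emit:
{"op": "move_arm", "data": {
  "dp": [
    [0,0,0.9],
    [0,0,0]
  ],
  "spin": [0,0]
}}

```text
time: 4.3
ee_pos: [445.9, 165.7, 177.0]
orientation: [0.639, 0.77, 0.001, 0.0]
force: [0.0, 0.5, -1.3]
opening: 42.7
```

Emit:
{"op": "move_arm", "data": {
  "dp": [
    [0,0,0],
    [0,0,0],
    [0,0,0],
    [0,0,0],
    [0,0,0]
  ],
  "spin": [0,0,0,0,0],
  "gripper": -1
}}

```text
time: 4.8
ee_pos: [445.7, 165.9, 177.3]
orientation: [0.638, 0.77, 0.0, 0.0]
force: [-0.3, -0.5, 4.3]
opening: 10.6
```

```bash
python3 -c "
from h import *
go((445.3,166.2,176),100.76)
f=grab('wrist'); cv2.imwrite('pics/w3.png',f['color'][:,:,::-1])
f=grab('side'); crop(f,250,230,400,450,3,'s3.png',1.3)
"
```

```text
t 4.8 pos [445.7 165.9 177.3] yaw 100.68 tilt [ 0.05 -0.  ] F [-0.3 -0.5  4.3] op 10.6 q [-0.05  0.66 -0.54  2.14  0.69  0.52 -0.92]
tool dp cm [ 0.04 -0.03  0.13] norm 1.4
spin deg -0.08
```

View pics/w3.png

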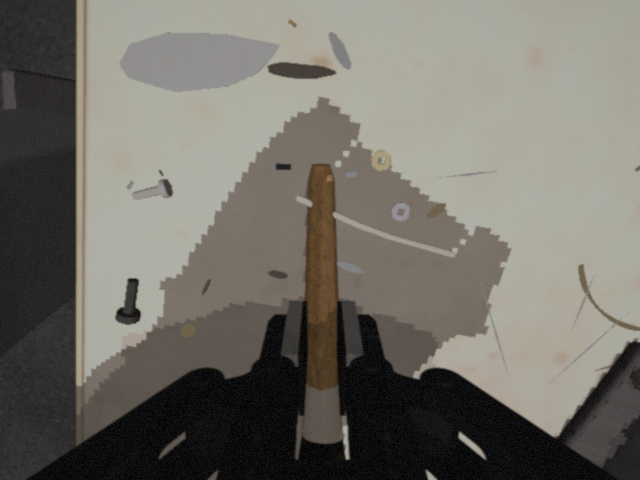

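View pics/s3.png

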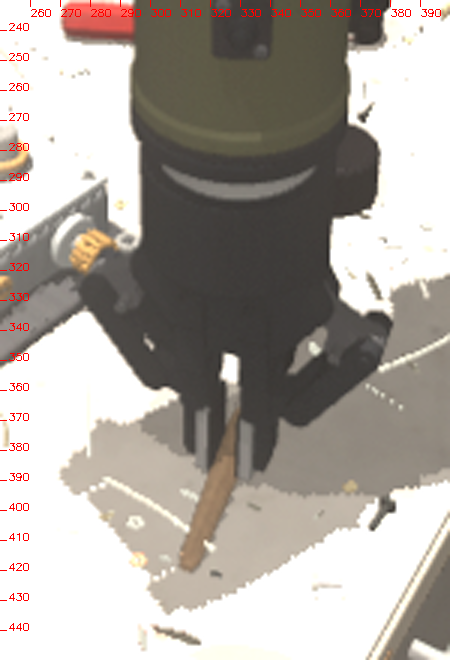

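Emit:
{"op": "move_arm", "data": {
  "dp": [
    [0,0,0],
    [0,0,-3],
    [0,0,-3],
    [0,0,-3],
    [0,0,-3]
  ],
  "spin": [0,0,0,0,0]
}}

```text
time: 5.4
ee_pos: [445.3, 165.8, 298.0]
orientation: [0.638, 0.77, -0.0, -0.0]
force: [0.4, -0.3, -0.6]
opening: 10.8
```

Emit:
{"op": "move_arm", "data": {
  "dp": [
    [0,0,0],
    [0,0,0],
    [0,0,0],
    [0,0,0],
    [0,0,0]
  ],
  "spin": [-7.5,-7.5,-7.5,-7.5,-7.5]
}}

```text
time: 5.9
ee_pos: [445.5, 165.7, 296.9]
orientation: [0.354, 0.935, -0.0, 0.0]
force: [0.2, -0.5, -0.5]
opening: 11.1
```

Emit:
{"op": "move_arm", "data": {
  "dp": [
    [0,0,0],
    [0,0,0],
    [0,0,0],
    [0,0,0],
    [0,0,0]
  ],
  "spin": [-7.5,-7.5,-7.5,-7,0]
}}

```text
time: 6.4
ee_pos: [445.6, 165.6, 296.6]
orientation: [0.106, 0.994, 0.0, -0.0]
force: [0.5, 0.4, -0.5]
opening: 10.7
```

```bash
python3 -c "
from h import *
go((523.4,124.1,260),167.7)
f=grab('wrist'); cv2.imwrite('pics/w4.png',f['color'][:,:,::-1])
f=grab('side'); crop(f,150,200,400,400,3,'s4.png',1.3)
f=grab('top'); crop(f,180,140,340,340,3,'t4.png',1.5)
"
```

```text
t 6.4 pos [445.6 165.6 296.6] yaw 167.77 tilt [-0.03  0.01] F [ 0.5  0.4 -0.5] op 10.7 q [ 0.29  0.6  -1.08  2.03  0.67  0.92  0.21]
tool dp cm [-8.49 -2.41  3.66] norm 95.5
spin deg 0.07
```

View pics/w4.png

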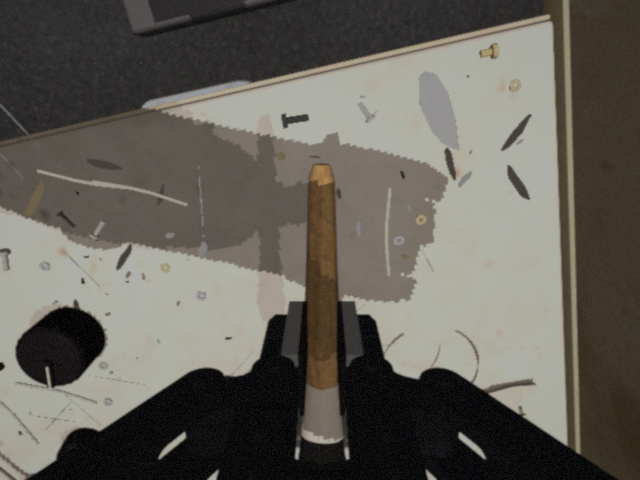

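View pics/s4.png

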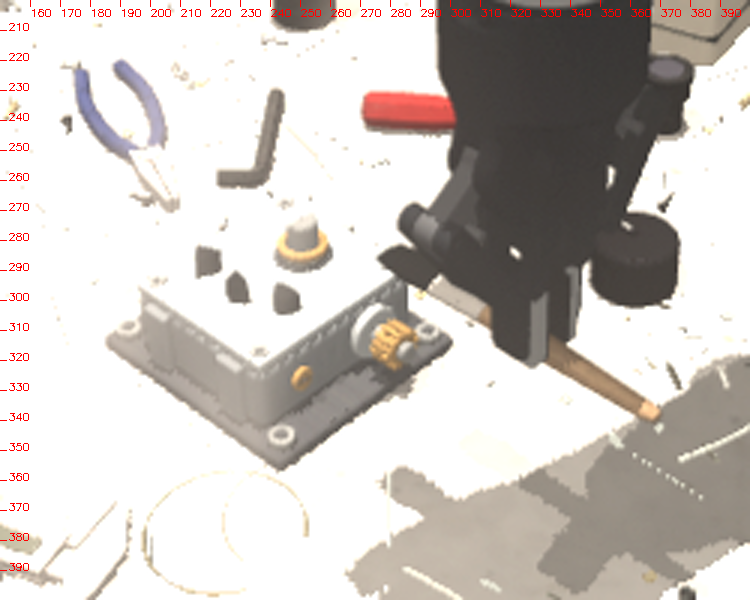

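View pics/t4.png

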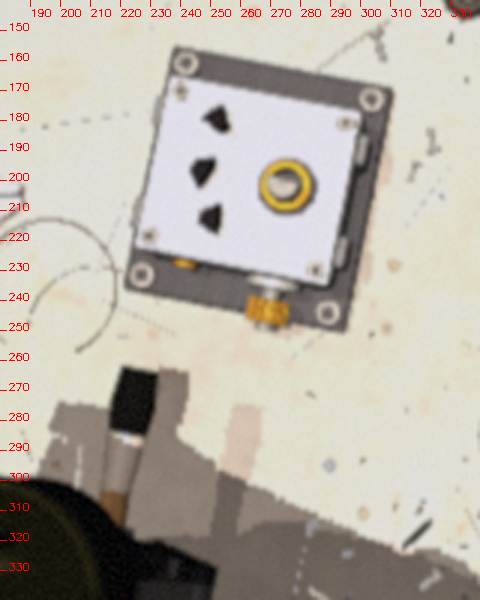

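```bash
python3 -c "
from h import *
f=grab('side')
g=np.array([445.6,165.6,125]); d=np.array([.977,-.213,0])
print(px(f,g+d*81.7),px(f,g-d*60.3))
f=grab('top');print(px(f,g+d*81.7),px(f,g-d*60.3))
"
```

```text
[279.40962828 283.86613295] [369.13676881 336.44466005]
[226.3472167  262.13770158] [205.14850105 366.14342183]
```

Emit:
{"op": "move_arm", "data": {
  "dp": [
    [-2.8,-0.8,0.6],
    [-2.8,-0.8,0.6],
    [-2.9,-0.8,0.6],
    [0,0,0],
    [0,0,0]
  ],
  "spin": [0,0,0,0,0]
}}

```text
time: 7.15
ee_pos: [523.5, 124.2, 278.4]
orientation: [0.108, 0.994, 0.0, -0.0]
force: [-0.5, 0.6, -0.8]
opening: 10.9
```

```bash
python3 -c "
from h import *
go((523.4,124.1,227),167.7)
f=grab('side'); crop(f,150,200,400,400,3,'s5.png',1.3)
f=grab('top'); crop(f,200,150,320,280,5,'t5.png',1.5)
"
```

```text
t 7.15 pos [523.5 124.2 278.4] yaw 167.57 tilt [-0.04  0.02] F [-0.5  0.6 -0.8] op 10.9 q [ 0.35  0.7  -1.03  1.89  0.72  0.98  0.34]
tool dp cm [ 0.01 -0.01  5.14] norm 51.4
spin deg -0.13
```

View pics/t5.png

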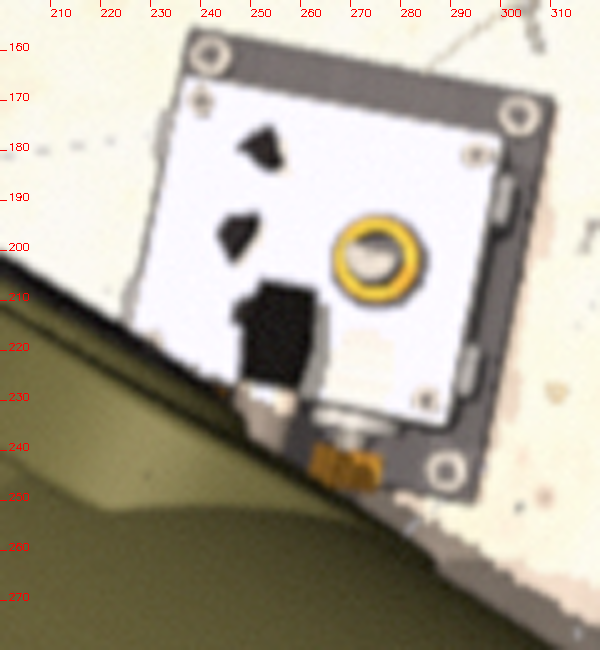

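View pics/s5.png

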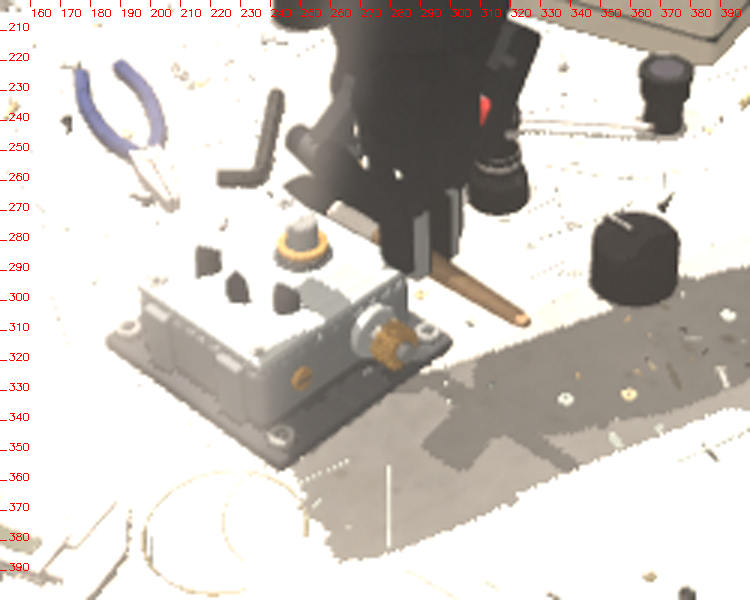

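```bash
python3 -c "
from h import *
f=grab('top')
S=np.array([613.7,88.4])
for n,p,z in [('tipL',(251,206.5),111),('tipR',(262.5,208),111),('C right-top',(252.8,210),57),('C right-bot',(252.5,217.5),57),('Clow',(252.3,217.5),48),('B',(252,194),57)]:
  q=w(f,p,z)[:2]-S; print(n,q@[.977,-.213],q@[.213,.977])
"
```

```text
tipL -17.530669869551932 24.102965022693496
tipR -16.553510592701134 8.03306100684224
C right-top -18.121097367145353 29.44833055201272
C right-bot -29.04872379421115 27.682862499583916
Clow -28.600236824916912 29.418109096506637
B 4.841268687705435 35.31432305690917
```

Emit:
{"op": "move_arm", "data": {
  "dp": [
    [-0.2,0,2.0],
    [0,0,1.5],
    [0,0,1.0],
    [0,0,0.6],
    [0,0,0]
  ],
  "spin": [0,0,0,0,0]
}}

```text
time: 7.8
ee_pos: [525.1, 124.0, 227.0]
orientation: [0.107, 0.994, -0.0, -0.001]
force: [0.9, 0.6, 0.2]
opening: 11.5
```

```bash
python3 -c "
from h import *
go((523.4,124.1,227),167.7)
f=grab('side'); crop(f,150,200,400,400,3,'s6.png',1.3)
"
```

```text
t 7.8 pos [525.1 124.  227. ] yaw 167.72 tilt [-0.07 -0.01] F [0.9 0.6 0.2] op 11.5 q [ 0.31  0.76 -0.97  1.94  0.81  0.9   0.27]
tool dp cm [ 0.17 -0.02  0.  ] norm 1.7
spin deg 0.02
```

View pics/s6.png

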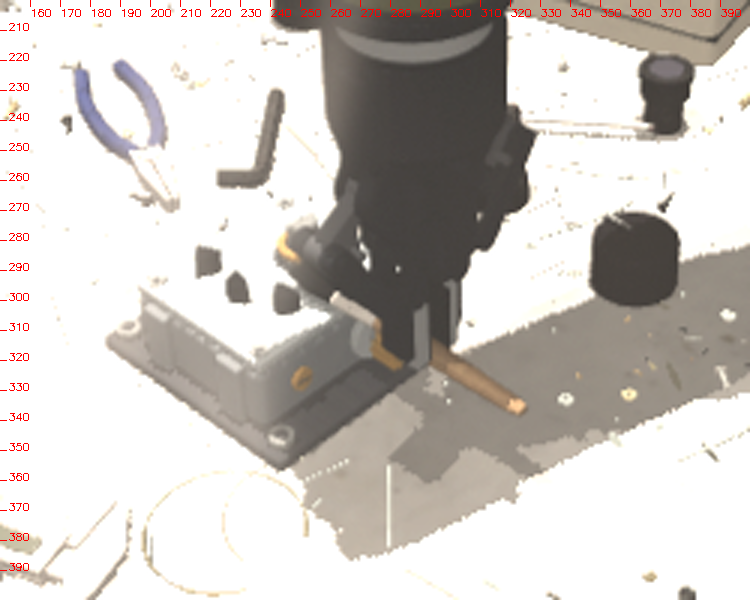

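Emit:
{"op": "move_arm", "data": {
  "dp": [
    [0,0.8,0],
    [0,1.0,0],
    [0,1.2,0],
    [0,1.2,0],
    [0,1.2,0]
  ],
  "spin": [0,0,0,0,0]
}}

```text
time: 8.35
ee_pos: [537.1, 178.2, 227.9]
orientation: [0.107, 0.994, 0.0, 0.0]
force: [0.1, -0.7, -0.1]
opening: 10.5
```

```bash
python3 -c "
from h import *
st()
f=grab('side'); crop(f,150,200,400,400,3,'s7.png',1.3)
"
```

```text
t 8.35 pos [537.1 178.2 227.9] yaw 167.73 tilt [0.02 0.03] F [ 0.1 -0.7 -0.1] op 10.5 q [ 0.2   0.79 -0.95  1.87  0.8   0.93  0.22]
```

View pics/s7.png

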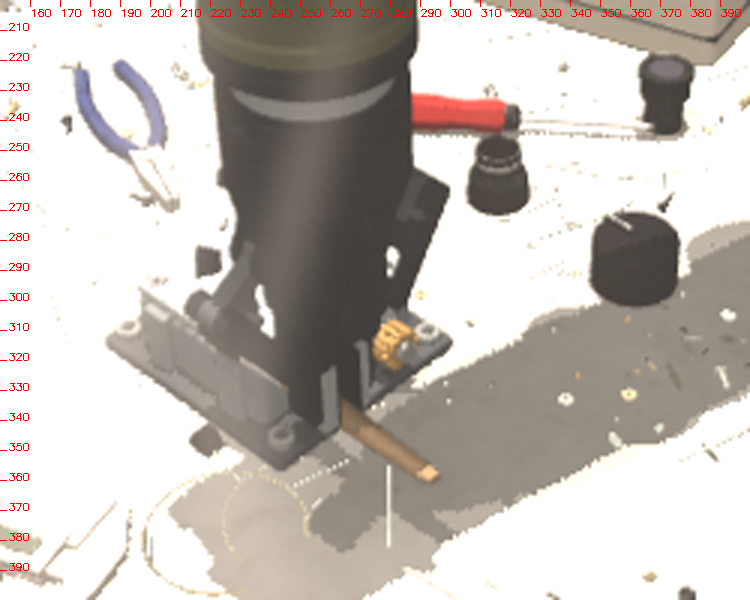

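Emit:
{"op": "move_arm", "data": {
  "dp": [
    [0,0,-2.0],
    [0,0,-3.0],
    [0,-2.4,0],
    [0,-2.4,0],
    [0,0,0]
  ],
  "spin": [0,0,0,0,0]
}}

```text
time: 8.9
ee_pos: [526.6, 126.8, 277.3]
orientation: [0.109, 0.994, -0.002, -0.0]
force: [0.3, -1.0, -1.0]
opening: 10.6
```

```bash
python3 -c "
from h import *
go((569.5,120.6,227),167.7)
"
```

```text
t 8.9 pos [526.6 126.8 277.3] yaw 167.51 tilt [-0.06 -0.19] F [ 0.3 -1.  -1. ] op 10.6 q [ 0.34  0.7  -1.02  1.88  0.73  0.99  0.34]
tool dp cm [-4.33  0.34  5.02] norm 66.4
spin deg -0.19
```

Emit:
{"op": "move_arm", "data": {
  "dp": [
    [-2.2,0.1,0],
    [-2.1,0.1,0],
    [0,0,0],
    [0,0,0]
  ],
  "spin": [0,0,0,0]
}}

```text
time: 9.3
ee_pos: [569.1, 123.2, 277.4]
orientation: [0.107, 0.994, 0.0, -0.0]
force: [-0.3, 0.4, -0.2]
opening: 11.2
```

```bash
python3 -c "
from h import *
go((569.5,120.6,227),167.7)
f=grab('top'); crop(f,200,130,320,260,5,'t8.png',1.5)
f=grab('side'); crop(f,150,200,400,400,3,'s8.png',1.3)
"
```

```text
t 9.3 pos [569.1 123.2 277.4] yaw 167.7 tilt [-0.04  0.04] F [-0.3  0.4 -0.2] op 11.2 q [ 0.33  0.75 -1.01  1.78  0.73  1.04  0.4 ]
tool dp cm [-0.1  -0.25  5.04] norm 50.5
spin deg 0.0
```

View pics/t8.png

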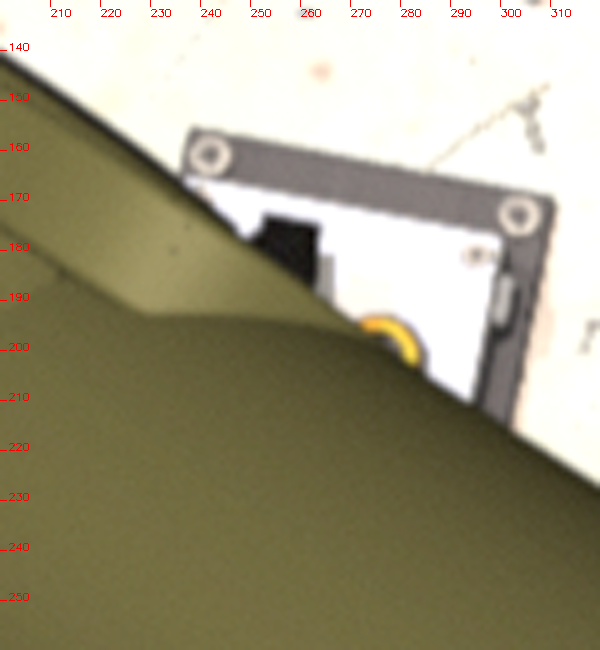

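View pics/s8.png

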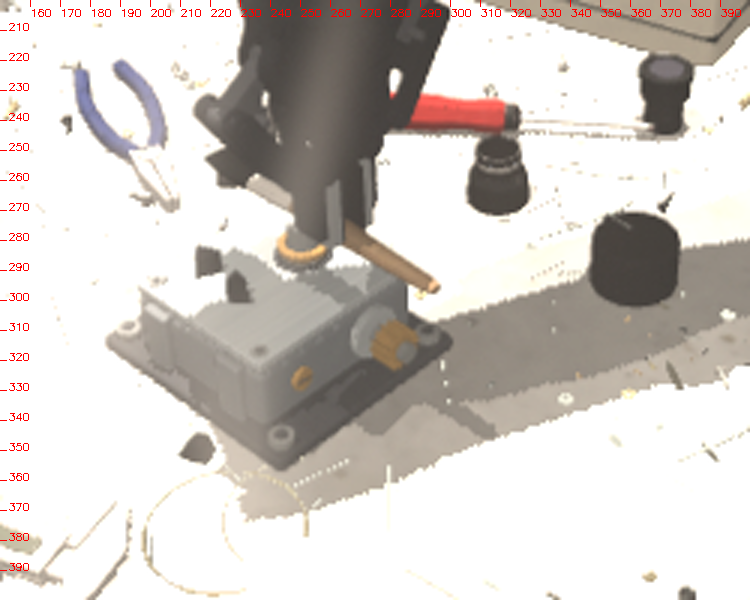

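Emit:
{"op": "move_arm", "data": {
  "dp": [
    [-0.1,-0.3,1.5],
    [0,0,1.5],
    [0,0,1.2],
    [0,0,0.8],
    [0,0,0]
  ],
  "spin": [0,0,0,0,0]
}}

```text
time: 9.9
ee_pos: [569.2, 119.8, 226.3]
orientation: [0.107, 0.994, 0.0, -0.001]
force: [-1.1, 0.9, -1.7]
opening: 10.9
```

```bash
python3 -c "
from h import *
go((569.5,120.6,227),167.7)
f=grab('side'); crop(f,150,200,400,400,3,'s9.png',1.3)
"
```

```text
t 9.9 pos [569.2 119.8 226.3] yaw 167.75 tilt [-0.1   0.05] F [-1.1  0.9 -1.7] op 10.9 q [ 0.31  0.81 -0.96  1.82  0.81  0.96  0.35]
tool dp cm [-0.02  0.09 -0.07] norm 1.1
spin deg 0.05
```

View pics/s9.png

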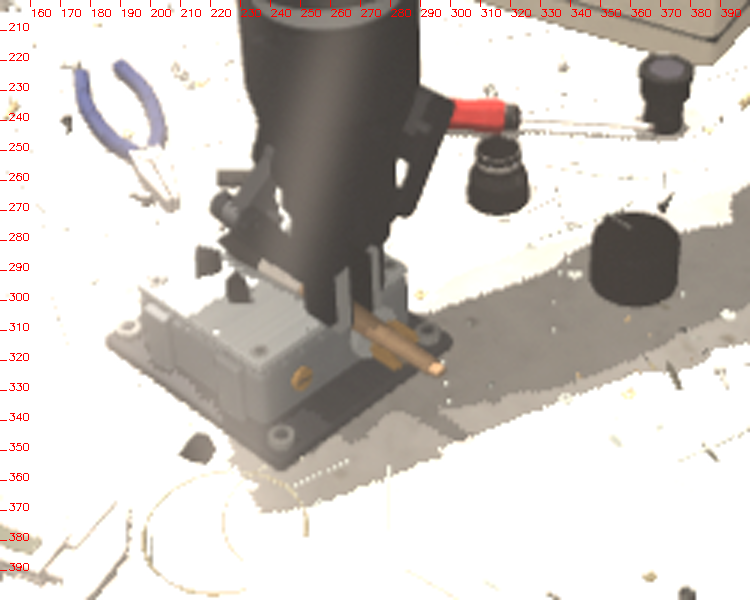

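Emit:
{"op": "move_arm", "data": {
  "dp": [
    [0,0.8,0],
    [0,1.0,0],
    [0,1.2,0],
    [0,1.3,0],
    [0,1.4,0]
  ],
  "spin": [0,0,0,0,0]
}}

```text
time: 10.45
ee_pos: [581.9, 176.6, 227.9]
orientation: [0.107, 0.994, 0.0, 0.0]
force: [0.6, 0.6, -0.0]
opening: 10.6
```

Emit:
{"op": "move_arm", "data": {
  "dp": [
    [0,0.3,0],
    [0,0,0]
  ],
  "spin": [0,0]
}}

```text
time: 10.65
ee_pos: [582.2, 179.2, 227.7]
orientation: [0.106, 0.994, 0.0, -0.0]
force: [-0.1, -0.2, -0.8]
opening: 10.9
```

```bash
python3 -c "
from h import *
st()
f=grab('side'); crop(f,130,200,380,400,3,'s10.png',1.3)
"
```

```text
t 10.65 pos [582.2 179.2 227.7] yaw 167.78 tilt [-0.    0.02] F [-0.1 -0.2 -0.8] op 10.9 q [ 0.2   0.83 -0.95  1.75  0.8   1.    0.29]
```

View pics/s10.png

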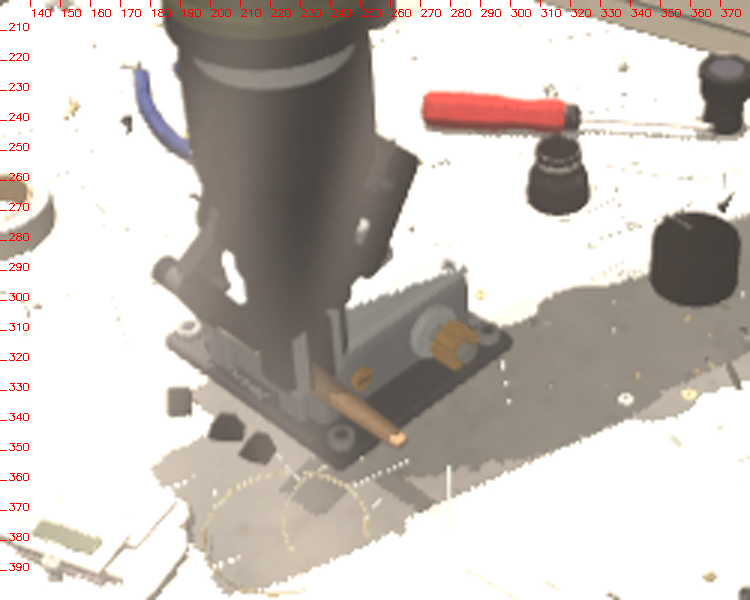

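Emit:
{"op": "move_arm", "data": {
  "dp": [
    [0,0,-3],
    [0,0,-2],
    [3.5,0.5,0],
    [4.5,0.8,0],
    [4.0,0.7,0]
  ],
  "spin": [0,0,0,0,0]
}}

```text
time: 11.2
ee_pos: [467.8, 222.6, 277.7]
orientation: [0.108, 0.994, -0.0, -0.0]
force: [0.4, -0.0, -0.3]
opening: 11.1
```

```bash
python3 -c "
from h import *
go((440,165,178),167.7)
f=grab('top');  crop(f,170,120,330,280,4,'t11.png',1.5)
"
```

```text
t 11.2 pos [467.8 222.6 277.7] yaw 167.58 tilt [-0.01 -0.02] F [ 0.4 -0.  -0.3] op 11.1 q [ 0.15  0.67 -1.02  1.94  0.71  0.94  0.12]
tool dp cm [ 1.48 -6.22  9.97] norm 118.5
spin deg -0.12
```

View pics/t11.png

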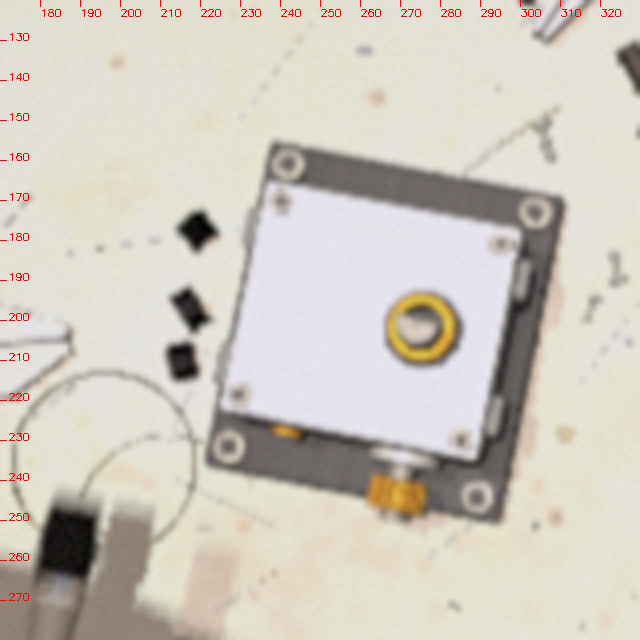

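Emit:
{"op": "move_arm", "data": {
  "dp": [
    [2.0,0,2.5],
    [0,0,3],
    [0,0,2.5],
    [0,0,1.2],
    [0,0,0]
  ],
  "spin": [0,0,0,0,0]
}}

```text
time: 11.75
ee_pos: [449.8, 226.7, 184.6]
orientation: [0.107, 0.994, -0.001, -0.001]
force: [0.5, -0.3, 0.6]
opening: 11.1
```

```bash
python3 -c "
from h import *
go((440,165,177.6),167.7)
"
```

```text
t 11.75 pos [449.8 226.7 184.6] yaw 167.66 tilt [-0.12 -0.08] F [ 0.5 -0.3  0.6] op 11.1 q [ 0.03  0.77 -0.88  2.06  0.9   0.76 -0.07]
tool dp cm [-0.37 -6.23  0.71] norm 62.9
spin deg -0.04
```

Emit:
{"op": "move_arm", "data": {
  "dp": [
    [0,0,0.5],
    [0,0,0.3],
    [0,0,0]
  ],
  "spin": [0,0,0]
}}

```text
time: 12.05
ee_pos: [450.0, 227.4, 178.0]
orientation: [0.107, 0.994, 0.0, 0.0]
force: [0.4, 0.4, -0.6]
opening: 11.2
```

Emit:
{"op": "move_arm", "data": {
  "dp": [
    [0,0,0],
    [0,0,0],
    [0,0,0]
  ],
  "spin": [0,0,0],
  "gripper": -0.3
}}

```text
time: 12.35
ee_pos: [449.9, 227.4, 178.0]
orientation: [0.107, 0.994, 0.0, 0.0]
force: [0.1, 0.1, -0.2]
opening: 30.0
```

Emit:
{"op": "move_arm", "data": {
  "dp": [
    [0,0,-2],
    [0,0,-4],
    [0,0,-4],
    [0,0,-4],
    [0,0,0]
  ],
  "spin": [0,0,0,0,0]
}}

```text
time: 12.85
ee_pos: [450.2, 228.9, 322.4]
orientation: [0.107, 0.994, 0.002, 0.003]
force: [-0.5, 0.4, 0.7]
opening: 29.7
```

```bash
python3 -c "
from h import *
st()
f=grab('wrist');  cv2.imwrite('pics/w12.png',f['color'][:,:,::-1])
f=grab('side');  crop(f,200,220,400,420,3,'s12.png',1.3)
"
```

```text
t 12.85 pos [450.2 228.9 322.4] yaw 167.7 tilt [0.37 0.22] F [-0.5  0.4  0.7] op 29.7 q [ 0.17  0.6  -1.08  1.93  0.63  1.    0.16]
```

View pics/w12.png

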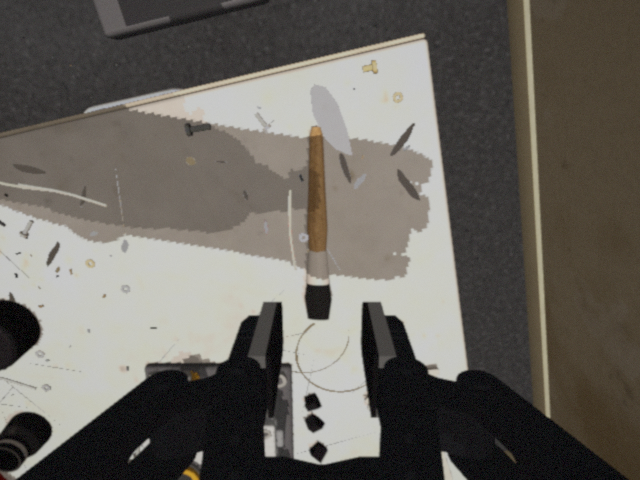

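View pics/s12.png

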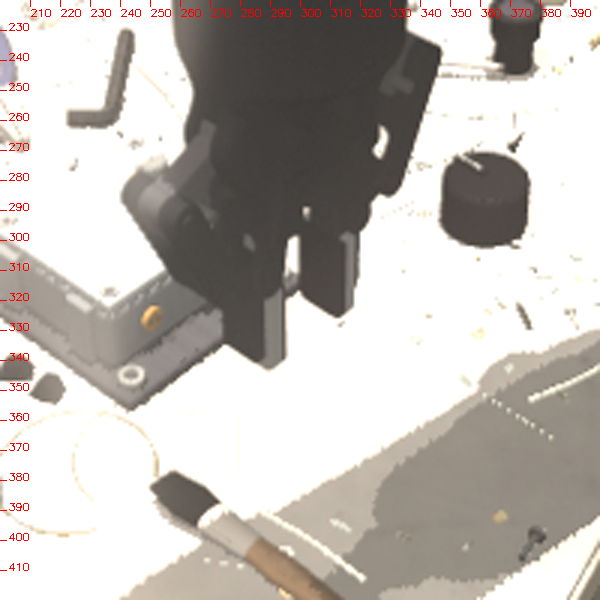

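```bash
python3 -c "
from h import *
s,R,yaw=st()
f=grab('wrist'); Rc=np.array(f['R']); c=-Rc.T@f['t']
print('cam in tool',R.T@(c-s['ee_pos']),'axes',(Rc@R))
ct=R.T@(c-s['ee_pos']); A=Rc@R
# desired: TCP such that point (614,89,70) appears at px (320,240) with yaw 167.7
for z in (300,330):
  z_c=c[2]-s['ee_pos'][2]+z
  d=Rc.T@np.array([0,0,1]); L=(70-z_c)/d[2]
  off=(c-s['ee_pos'])+d*L; print(z,np.array([614,89])-off[:2])
"
```

```text
t 12.95 pos [449.9 227.2 318.4] yaw 167.66 tilt [0.11 0.01] F [-0.1  0.1 -0.9] op 29.8 q [ 0.17  0.6  -1.07  1.93  0.63  1.    0.16]
cam in tool [83.606  1.874 29.981] axes [[ 0.001  1.     0.   ]
 [-0.946  0.001 -0.324]
 [-0.324 -0.     0.946]]
300 [627.889  83.926]
330 [617.783  86.122]
```

Emit:
{"op": "move_arm", "data": {
  "dp": [
    [-3.9,-2.0,-0.2],
    [-3.9,-2.0,-0.2],
    [-3.9,-2.0,-0.2],
    [-3.9,-2.1,-0.2],
    [-3.8,-2.1,-0.2]
  ],
  "spin": [0,0,0,0,0]
}}

```text
time: 13.5
ee_pos: [618.6, 84.6, 325.7]
orientation: [0.107, 0.994, -0.001, -0.001]
force: [0.2, 0.9, -0.9]
opening: 29.9
```

Emit:
{"op": "move_arm", "data": {
  "dp": [
    [0,0,0],
    [0,0,0],
    [0,0,0]
  ],
  "spin": [0,0,0],
  "gripper": 0.6
}}

```text
time: 13.8
ee_pos: [616.6, 87.4, 326.6]
orientation: [0.106, 0.994, 0.0, -0.001]
force: [-0.0, 0.6, 0.3]
opening: 68.4
```

```bash
python3 -c "
from h import *
st()
f=grab('wrist'); np.savez('fw13.npz',**f); p=px(f,(614,89,70)); print(p)
u,v=int(p[0]),int(p[1]); crop(f,u-50,v-40,u+50,v+40,8,'w13.png')
"
```

```text
t 13.8 pos [616.6  87.4 326.6] yaw 167.81 tilt [-0.12  0.02] F [-0.   0.6  0.3] op 68.4 q [ 0.39  0.75 -1.04  1.61  0.69  1.19  0.55]
[320.172 242.551]
```

View pics/w13.png

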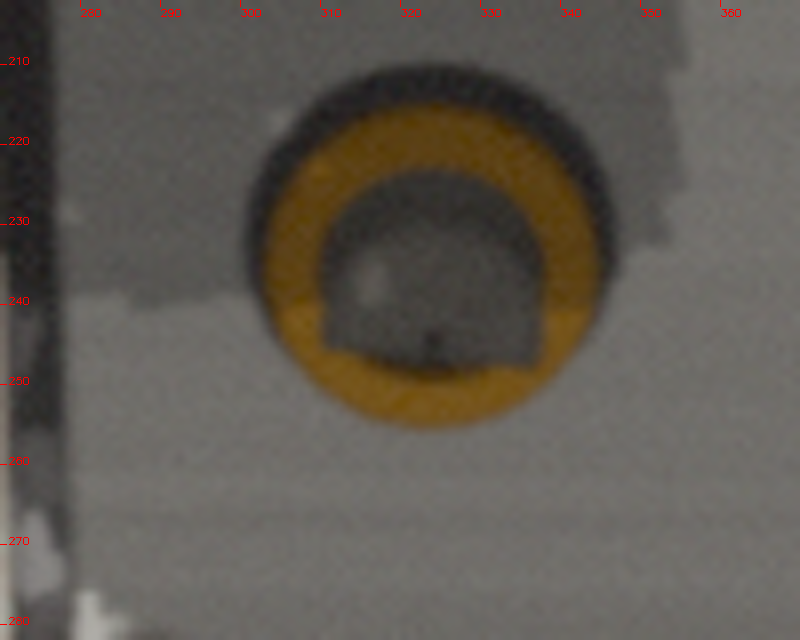

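```bash
python3 -c "
from h import *
f=dict(np.load('fw13.npz'))
im=f['color'][205:265,290:355,::-1].astype(float); im=np.clip((im-10)*2.6,0,255).astype(np.uint8)
im=cv2.resize(im,None,fx=12,fy=10,interpolation=cv2.INTER_CUBIC)
for i in range(290,355,5): cv2.putText(im,str(i),((i-290)*12,10),0,.35,(0,0,255),1)
for i in range(210,265,5): cv2.putText(im,str(i),(0,(i-205)*10),0,.35,(0,0,255),1)
cv2.imwrite('pics/w13b.png',im[:600])
"
```

```text
(no output)
```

View pics/w13b.png

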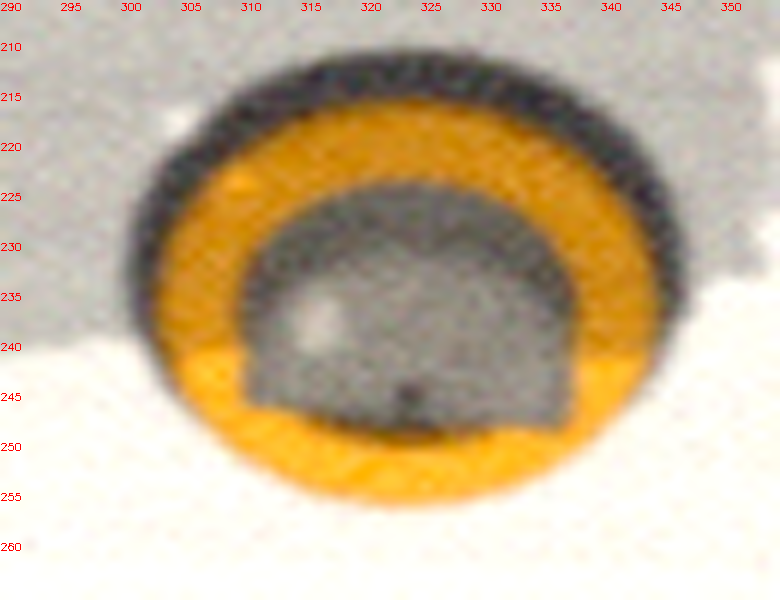

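```bash
python3 -c "
from h import *
f=dict(np.load('fw13.npz'))
a=w(f,(310,246),69.5);b=w(f,(336.5,248),69.5);print(a,b,np.linalg.norm(a-b))
d=(b-a)[:2]; print('flat line ang',np.degrees(np.arctan2(d[1],d[0])))
ax=w(f,(323.3,244.5),70);print('axis dot',ax,'collar',w(f,(323,235.3),56))
m=(a+b)/2; n=m-ax; print(np.degrees(np.arctan2(n[1],n[0])),np.linalg.norm(n))
"
```

```text
[615.00079752  82.81976487  69.5       ] [619.38403256  97.42046259  69.5       ] 15.244445654250875
flat line ang 73.28986324619359
axis dot [615.52939635  90.49680096  70.        ] collar [614.69313495  90.53535929  56.        ]
-12.762601908150069 1.7769424348974936
```

```bash
python3 -c "
from h import *
f=dict(np.load('fw13.npz'))
s=telemetry.get_state();T=s['ee_pos'];R=Ro.from_quat(s['orientation']).as_matrix()
Rc=f['R'];c=-Rc.T@f['t']; ct=R.T@(c-T); A=Rc@R
# w1 pose
y=np.radians(100.49); R1=np.array([[np.cos(y),np.sin(y),0],[np.sin(y),-np.cos(y),0],[0,0,-1]]); T1=np.array([445.8,164.8,370.7])
Rc1=A@R1.T; c1=T1+R1@ct; g=dict(R=Rc1,t=-Rc1@c1,mtx=f['mtx'])
a=w(g,(519,366),69.5);b=w(g,(532.5,350),69.5);print(a,b,np.linalg.norm(a-b),np.degrees(np.arctan2((b-a)[1],(b-a)[0])))
th=np.radians(-16.7); n=np.array([np.cos(th),np.sin(th),0]); tt=np.array([-n[1],n[0],0])
for S in [(615.2,90.3,70)]:
  for ang in (-16.7,-10,-40):
    th=np.radians(ang); n=np.array([np.cos(th),np.sin(th),0]); tt=np.array([-n[1],n[0],0])
    print(ang,[px(g,np.array(S)+2*n+k*7.75*tt).round(1) for k in (-1,1)], px(g,np.array(S)-8*n))
t=grab('top'); print(px(t,(613.7,88.4,70)))
crop(t,255,180,295,220,15,'t13.png',1.6)
ss=grab('side'); p=px(ss,(613.7,88.4,70)).astype(int); print(p);crop(ss,p[0]-20,p[1]-20,p[0]+25,p[1]+25,13,'s13.png',0.8)
"
```

```text
[614.71940659  81.66745451  69.5       ] [619.9536134   96.97099856  69.5       ] 16.173910523923485 71.11798890760781
-16.7 [array([519.8, 365.7]), array([532.1, 350.1])] [514.9481012  352.72266494]
-10 [array([521. , 365.9]), array([531.3, 349.4])] [514.27222965 353.70375046]
-40 [array([516.1, 364.2]), array([534.1, 353. ])] [518.172085   349.82641686]
[273.81930629 200.72330769]
[250 272]
```

View pics/s13.png

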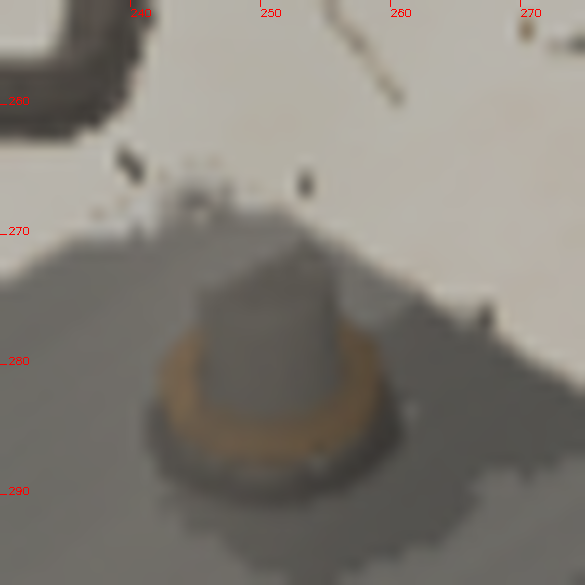

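```bash
python3 -c "
from h import *
s,R,yaw=st()
f=grab('wrist'); Rc=np.array(f['R']); c=-Rc.T@f['t']
for z in (300,):
  z_c=c[2]-s['ee_pos'][2]+z
  d=Rc.T@np.array([0,0,1]); L=(30-z_c)/d[2]
  off=(c-s['ee_pos'])+d*L; tgt=np.array([487,-28])-off[:2]; print(tgt)
  go((tgt[0],tgt[1],z))
"
```

```text
t 13.95 pos [616.8  87.6 327.6] yaw 167.83 tilt [-0.02 -0.01] F [ 0.7  0.4 -0.2] op 68.2 q [ 0.39  0.75 -1.04  1.61  0.69  1.19  0.55]
[488.064 -30.079]
t 14.0 pos [616.9  87.4 327.8] yaw 167.81 tilt [-0.   -0.01] F [ 1.2  0.2 -0.2] op 68.5 q [ 0.39  0.75 -1.04  1.61  0.69  1.19  0.55]
tool dp cm [ 10.11 -14.21   2.78] norm 176.6
```

Emit:
{"op": "move_arm", "data": {
  "dp": [
    [2.5,-3.5,0.7],
    [2.5,-3.5,0.7],
    [2.5,-3.6,0.7],
    [2.6,-3.6,0.7],
    [0,0,0]
  ],
  "spin": [0,0,0,0,0]
}}

```text
time: 14.5
ee_pos: [484.3, -34.9, 298.1]
orientation: [0.109, 0.994, -0.003, -0.003]
force: [1.1, -0.2, -0.4]
opening: 68.5
```

Emit:
{"op": "move_arm", "data": {
  "dp": [
    [0,0,0],
    [0,0,0]
  ],
  "spin": [0,0]
}}

```text
time: 14.7
ee_pos: [489.3, -29.9, 300.3]
orientation: [0.107, 0.994, 0.0, 0.001]
force: [0.1, 0.3, 0.3]
opening: 68.3
```

```bash
python3 -c "
from h import *
st()
f=grab('wrist'); np.savez('fw14.npz',**f); crop(f,250,180,390,300,5,'w14.png',1.8)
"
```

```text
t 14.7 pos [489.3 -29.9 300.3] yaw 167.74 tilt [0.11 0.03] F [0.1 0.3 0.3] op 68.3 q [ 0.72  0.63 -1.11  1.99  0.69  0.97  0.61]
```

View pics/w14.png

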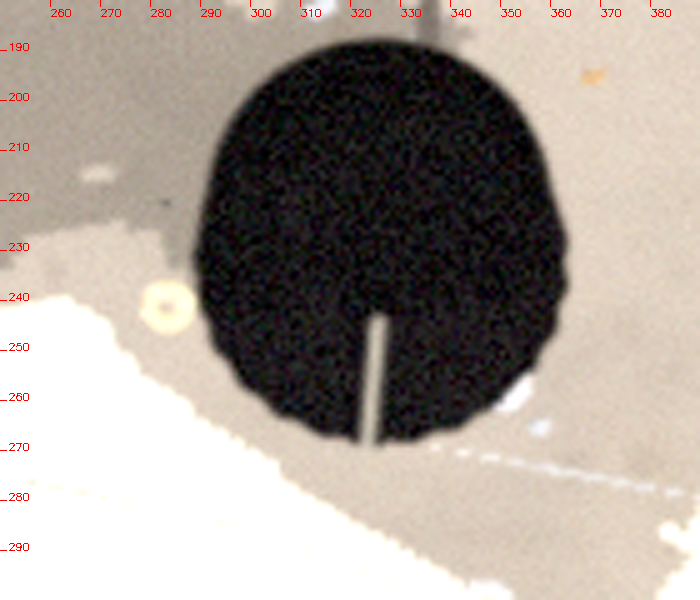

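```bash
python3 -c "
from h import *
f=dict(np.load('fw14.npz'))
print('centre',w(f,(325.2,233.5),30))
a=w(f,(325.6,243.5),31.5);b=w(f,(323.4,268.3),31.5);print(a,b,np.degrees(np.arctan2((b-a)[1],(b-a)[0])))
c=w(f,(325.2,233.5),30); d=b-c; print(np.degrees(np.arctan2(d[1],d[0])),np.linalg.norm(d))
"
```

```text
centre [487.53800754 -25.19014372  30.        ]
[493.29546782 -26.18553131  31.5       ] [508.84225175 -30.87749423  31.5       ] -16.7936234307297
-14.947030351552245 22.101284510853525
```

```bash
python3 -c "
from h import *
go((487.5,-25.2,176),167.7)
"
```

```text
t 14.75 pos [489.4 -29.6 300.3] yaw 167.77 tilt [0.1  0.05] F [0.9 0.1 0.2] op 68.1 q [ 0.72  0.63 -1.11  1.99  0.69  0.97  0.61]
tool dp cm [ 0.3   0.38 12.43] norm 124.4
spin deg 0.07
```

Emit:
{"op": "move_arm", "data": {
  "dp": [
    [0.3,0.4,3],
    [0,0,3],
    [0,0,3],
    [0,0,2],
    [0,0,1]
  ],
  "spin": [0,0,0,0,0]
}}

```text
time: 15.25
ee_pos: [486.9, -25.0, 178.2]
orientation: [0.106, 0.994, 0.0, -0.001]
force: [0.3, -0.3, -0.3]
opening: 68.4
```

Emit:
{"op": "move_arm", "data": {
  "dp": [
    [0,0,0.3],
    [0,0,0]
  ],
  "spin": [0,0]
}}

```text
time: 15.45
ee_pos: [487.1, -25.6, 177.0]
orientation: [0.107, 0.994, 0.0, 0.0]
force: [0.5, 0.1, 0.4]
opening: 68.4
```

```bash
python3 -c "
from h import *
go((487.5,-25.2,176),167.7)
f=grab('wrist'); cv2.imwrite('pics/w15.png',f['color'][:,:,::-1]);print(px(f,(487.5,-25.2,30)))
"
```

```text
t 15.45 pos [487.1 -25.6 177. ] yaw 167.74 tilt [0.03 0.03] F [0.5 0.1 0.4] op 68.4 q [ 0.57  0.78 -0.91  2.11  0.96  0.75  0.38]
tool dp cm [-0.04  0.04  0.1 ] norm 1.1
spin deg 0.04
[316.983 363.547]
```

View pics/w15.png

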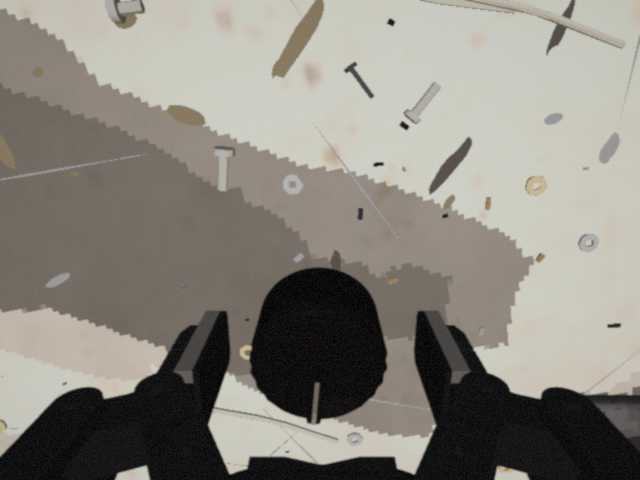

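Emit:
{"op": "move_arm", "data": {
  "dp": [
    [0,0,0],
    [0,0,0],
    [0,0,0],
    [0,0,0]
  ],
  "spin": [0,0,0,0],
  "gripper": -1
}}

```text
time: 15.9
ee_pos: [486.8, -26.2, 177.9]
orientation: [0.107, 0.994, -0.0, 0.001]
force: [-1.0, 0.2, 7.3]
opening: 43.7
```

```bash
python3 -c "
from h import *
st()
f=grab('wrist'); np.savez('fw16.npz',**f);crop(f,220,250,420,430,4,'w16.png',1.6)
"
```

```text
t 15.9 pos [486.8 -26.2 177.9] yaw 167.67 tilt [ 0.11 -0.03] F [-1.   0.2  7.3] op 43.7 q [ 0.57  0.78 -0.91  2.11  0.96  0.75  0.38]
```

View pics/w16.png

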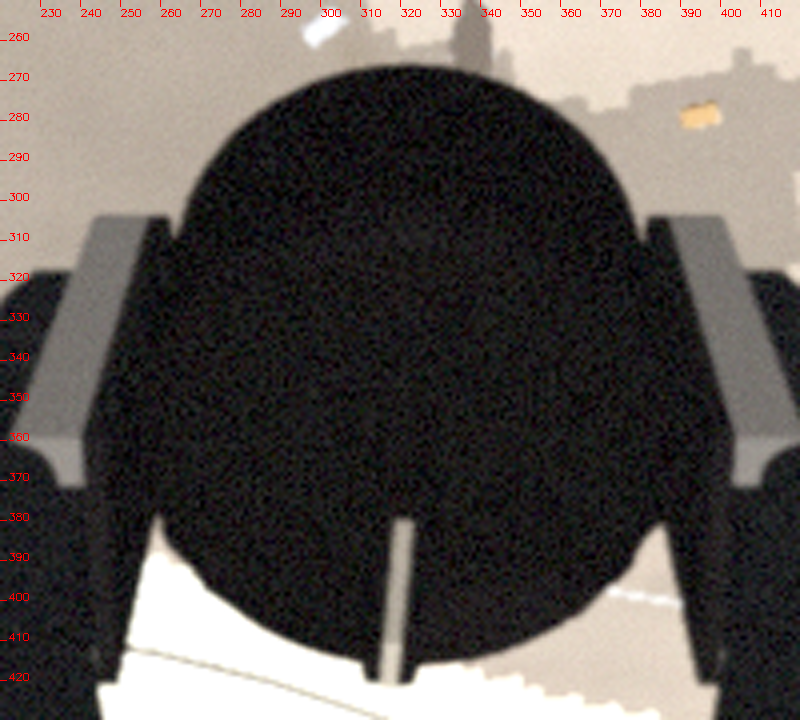

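Emit:
{"op": "move_arm", "data": {
  "dp": [
    [0,0,-1],
    [0,0,-3],
    [0,0,-4],
    [0,0,-4],
    [0,0,0]
  ],
  "spin": [0,0,0,0,0]
}}

```text
time: 16.45
ee_pos: [487.6, -25.3, 301.7]
orientation: [0.107, 0.994, 0.0, 0.004]
force: [-0.0, 0.9, -2.3]
opening: 43.8
```

Emit:
{"op": "move_arm", "data": {
  "dp": [
    [0,0,0],
    [0,0,0],
    [0,0,0]
  ],
  "spin": [0,0,0]
}}

```text
time: 16.75
ee_pos: [486.1, -26.5, 295.7]
orientation: [0.107, 0.994, -0.0, -0.001]
force: [-0.3, 0.1, -1.9]
opening: 44.1
```

```bash
python3 -c "
from h import *
s,R,y=st()
f=grab('wrist'); np.savez('fw17.npz',**f,ee=s['ee_pos'],R0=R);crop(f,220,250,420,430,4,'w17.png',2.5)
f=grab('side');crop(f,280,150,400,300,4,'s17.png',1.3)
go((615.3,90.3,296),167.7)
"
```

```text
t 16.75 pos [486.1 -26.5 295.7] yaw 167.7 tilt [-0.12 -0.  ] F [-0.3  0.1 -1.9] op 44.1 q [ 0.71  0.63 -1.1   2.    0.69  0.96  0.6 ]
t 16.85 pos [486.3 -26.3 295.8] yaw 167.71 tilt [-0.1   0.02] F [ 0.7 -0.  -1.8] op 43.6 q [ 0.71  0.63 -1.1   2.    0.69  0.96  0.6 ]
tool dp cm [-10.12  14.14  -0.03] norm 173.9
spin deg 0.01
```

View pics/w17.png

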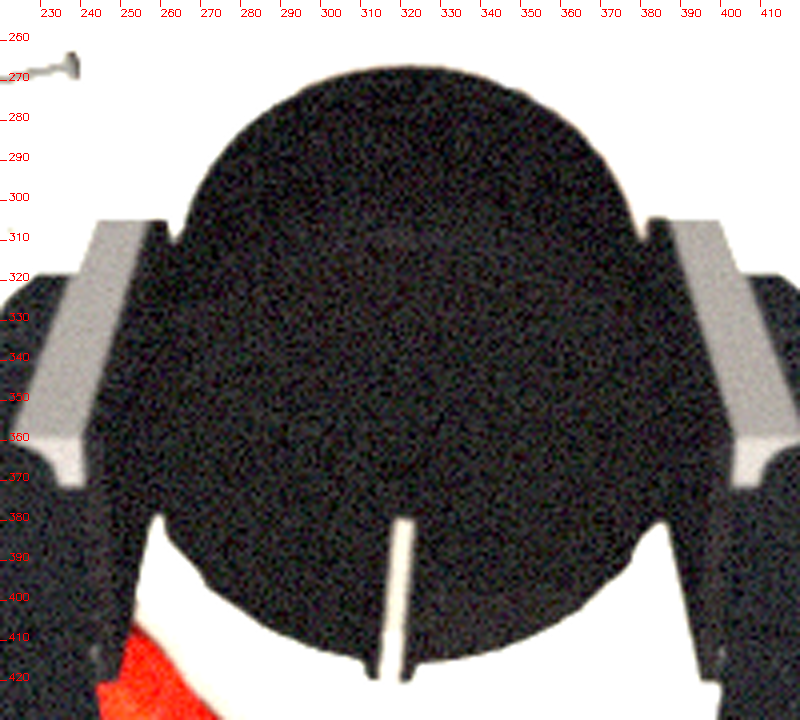

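View pics/s17.png

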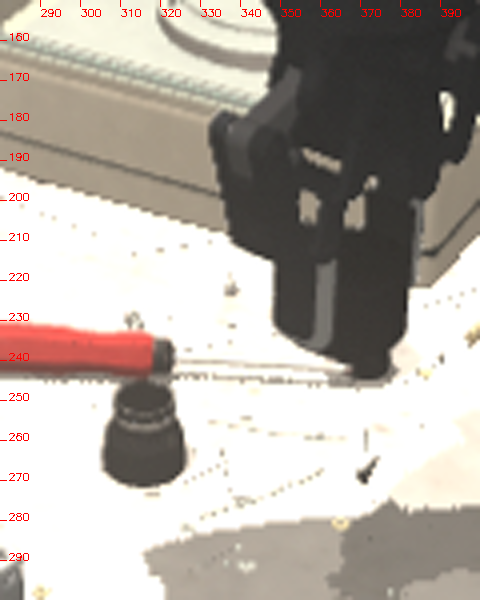

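```bash
python3 -c "
from h import *
f=dict(np.load('fw17.npz')); ee=f['ee'];R=f['R0']
z=ee[2]-177.6
a=w(f,(320.5,380),z+31.5);b=w(f,(317.6,418),z+31.5)
d=(b-a);print(a,b,np.linalg.norm(d),np.degrees(np.arctan2(d[1],d[0])))
u=d/np.linalg.norm(d)
print('tool frame a,b',R.T@(a-ee),R.T@(b-ee))
print('rim bottom tool',R.T@(w(f,(321,416),z+30)-ee))
# knob silhouette bottom rim back edge: top row 267 at underside?
print('back rim under', R.T@(w(f,(321,267),z)-ee), R.T@(w(f,(321,267),z+30)-ee))
for v in (370,385,400,410): pass
"
```

```text
[491.99646774 -26.33253429 149.62107   ] [506.89000139 -30.58839916 149.62107   ] 15.489665279163049 -15.947421571750196
tool frame a,b [ -5.98275953   1.51778831 146.08774517] [-21.44106786   0.53314687 146.05748704]
rim bottom tool [-21.94267282   1.68844922 147.55597888]
back rim under [ 20.86574957   1.60629808 177.64108688] [ 33.61070439   1.65657441 147.66631134]
```

Emit:
{"op": "move_arm", "data": {
  "dp": [
    [-2.0,2.8,0],
    [-2.5,3.4,0],
    [-2.5,3.4,0],
    [-2.0,2.8,0],
    [-1.1,1.6,0]
  ],
  "spin": [0,0,0,0,0]
}}

```text
time: 17.35
ee_pos: [616.5, 91.6, 295.8]
orientation: [0.106, 0.994, 0.001, -0.0]
force: [0.5, 0.3, -2.1]
opening: 43.7
```

Emit:
{"op": "move_arm", "data": {
  "dp": [
    [0,0,1.0],
    [0,0,1.5],
    [0,0,0.7],
    [0,0,0],
    [0,0,0]
  ],
  "spin": [0,0,0,0,0]
}}

```text
time: 17.85
ee_pos: [614.9, 88.2, 264.5]
orientation: [0.108, 0.994, -0.0, -0.0]
force: [-0.7, -0.8, -1.1]
opening: 43.6
```

```bash
python3 -c "
from h import *
go((614.5,89,255),167.7)
f=grab('side');crop(f,190,220,310,350,5,'s18.png',1.3)
f=grab('wrist'); cv2.imwrite('pics/w18.png',f['color'][:,:,::-1])
"
```

```text
t 17.85 pos [614.9  88.2 264.5] yaw 167.65 tilt [-0.04 -0.01] F [-0.7 -0.8 -1.1] op 43.6 q [ 0.36  0.81 -0.99  1.68  0.76  1.08  0.49]
tool dp cm [0.05 0.07 0.95] norm 9.5
spin deg -0.05
```

View pics/s18.png

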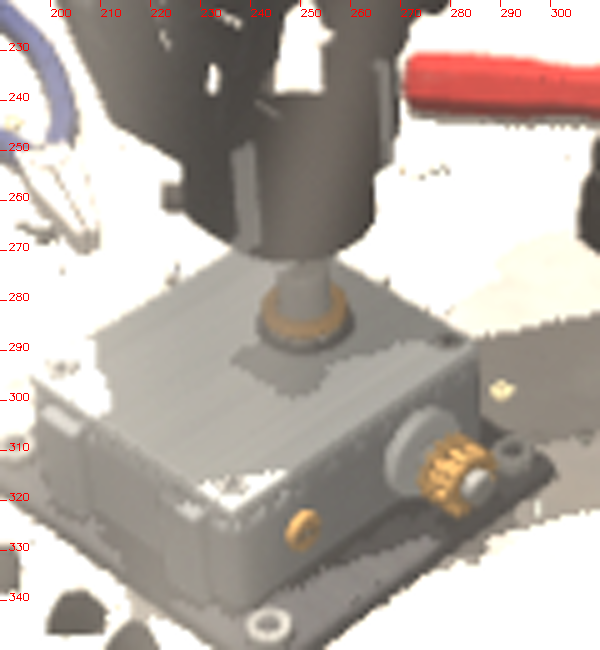

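View pics/w18.png

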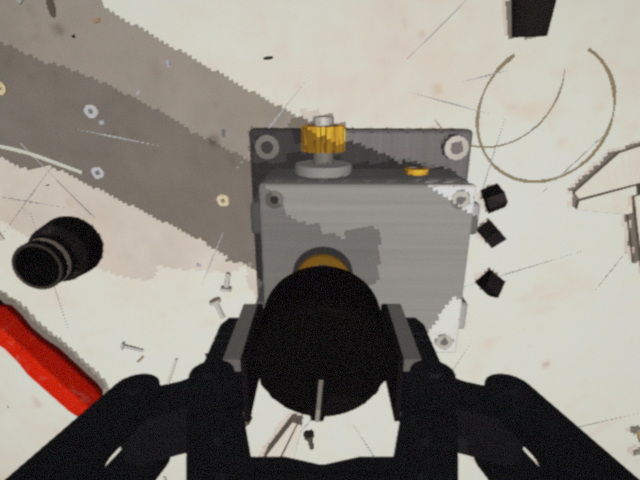

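```bash
python3 -c "
from h import *
f=grab('side'); s,R,y=st(); ee=s['ee_pos']
crop(f,225,225,275,300,10,'s18b.png',1.0)
z=ee[2]-177.6
for nm,c in [('nom',ee+R@np.array([-.5,0,0]))]:
  t=np.radians(np.arange(0,360,2))
  for zz in (z,z+30):
    P=np.array([px(f,(c[0]+22.7*np.cos(k),c[1]+22.7*np.sin(k),zz)) for k in t]); print(zz,'u',P[:,0].min(),P[:,0].max(),'v',P[:,1].min(),P[:,1].max(), px(f,(c[0],c[1],zz)))
for S in [(614.5,89)]:
  P=np.array([px(f,(S[0]+12.5*np.cos(k),S[1]+12.5*np.sin(k),56)) for k in t]);print('collar',P[:,0].min(),P[:,0].max(),'v',P[:,1].min(),P[:,1].max())
"
```

```text
t 18.0 pos [615.1  88.7 265.3] yaw 167.66 tilt [0.05 0.01] F [ 0.1  0.  -1.9] op 44.0 q [ 0.36  0.81 -0.99  1.68  0.76  1.08  0.49]
87.72527494809825 u 233.01481472381204 264.725103409692 v 252.78571119340612 271.65819078026703 [248.9   262.014]
117.72527494809825 u 231.431232360212 263.80685846287827 v 235.86653153704518 254.36118236603485 [247.651 244.906]
collar 242.08584704136942 259.18715444632403 v 274.5171262387026 285.117965774863
```

View pics/s18b.png

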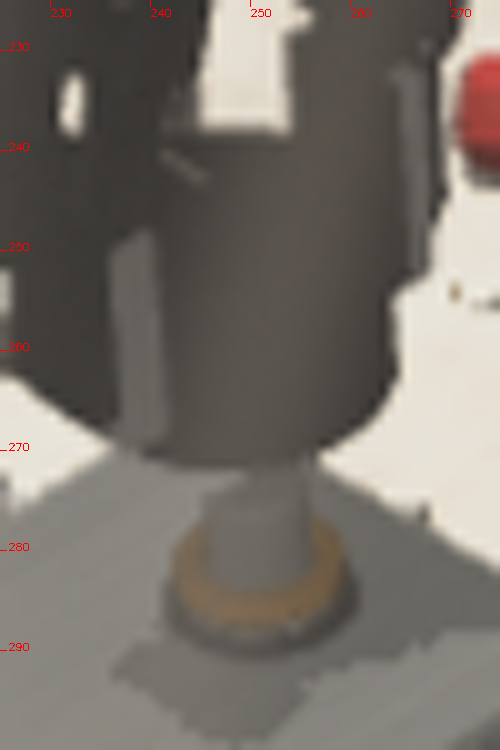

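Emit:
{"op": "move_arm", "data": {
  "dp": [
    [0.05,0,0.8],
    [0,0,0.6],
    [0,0,0.2],
    [0,0,0],
    [0,0,0]
  ],
  "spin": [0,0,0,0,0]
}}

```text
time: 18.5
ee_pos: [614.6, 89.2, 248.7]
orientation: [0.107, 0.994, 0.0, -0.0]
force: [0.9, -0.4, -0.8]
opening: 43.4
```

Emit:
{"op": "move_arm", "data": {
  "dp": [
    [0,0,0.2],
    [0,0,0.2],
    [0,0,0]
  ],
  "spin": [0,0,0]
}}

```text
time: 18.8
ee_pos: [614.4, 89.0, 244.4]
orientation: [0.107, 0.994, -0.0, -0.0]
force: [-0.9, -1.1, -3.2]
opening: 43.5
```

```bash
python3 -c "
from h import *
go((614.5,89,245),167.7)
"
```

```text
t 18.8 pos [614.4  89.  244.4] yaw 167.69 tilt [-0.03 -0.01] F [-0.9 -1.1 -3.2] op 43.5 q [ 0.35  0.83 -0.97  1.7   0.78  1.05  0.47]
tool dp cm [-0.01  0.   -0.06] norm 0.6
spin deg -0.01
```

Emit:
{"op": "move_arm", "data": {
  "dp": [
    [0,0,0.3],
    [0,0,0.3],
    [0,0,0.3],
    [0,0,0]
  ],
  "spin": [0,0,0,0]
}}

```text
time: 19.2
ee_pos: [614.4, 89.0, 235.0]
orientation: [0.107, 0.994, -0.0, -0.0]
force: [-1.3, 0.1, -3.3]
opening: 44.2
```

```bash
python3 -c "
from h import *
st()
f=grab('side');crop(f,225,225,275,300,10,'s19.png',1.0)
"
```

```text
t 19.2 pos [614.4  89.  235. ] yaw 167.7 tilt [-0.05 -0.  ] F [-1.3  0.1 -3.3] op 44.2 q [ 0.35  0.84 -0.96  1.71  0.79  1.03  0.46]
```

View pics/s19.png

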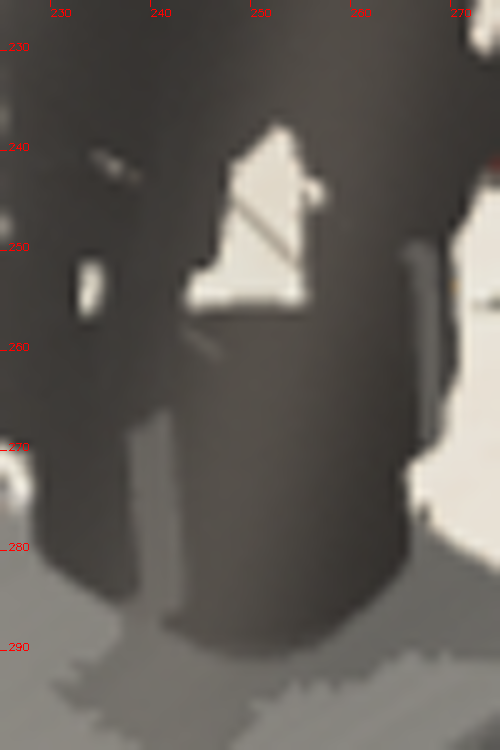

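Emit:
{"op": "move_arm", "data": {
  "dp": [
    [0,0,0.3],
    [0,0,0.3],
    [0,0,0.1],
    [0,0,0],
    [0,0,0]
  ],
  "spin": [0,0,0,0,0]
}}

```text
time: 19.75
ee_pos: [614.3, 89.2, 229.6]
orientation: [0.107, 0.994, -0.0, 0.0]
force: [-6.1, -1.8, 7.8]
opening: 43.6
```

```bash
python3 -c "
from h import *
st()
"
```

```text
t 19.75 pos [614.3  89.2 229.6] yaw 167.7 tilt [ 0.01 -0.03] F [-6.1 -1.8  7.8] op 43.6 q [ 0.35  0.85 -0.96  1.71  0.8   1.02  0.45]
```

Emit:
{"op": "move_arm", "data": {
  "dp": [
    [0,0,0.15],
    [0,0,0.15],
    [0,0,0],
    [0,0,0]
  ],
  "spin": [0,0,0,0]
}}

```text
time: 20.15
ee_pos: [614.2, 89.4, 228.7]
orientation: [0.107, 0.994, -0.001, 0.001]
force: [-10.7, -4.8, 25.6]
opening: 43.8
```

```bash
python3 -c "
from h import *
st()
"
```

```text
t 20.15 pos [614.2  89.4 228.7] yaw 167.69 tilt [ 0.09 -0.09] F [-10.7  -4.8  25.6] op 43.8 q [ 0.35  0.85 -0.96  1.71  0.81  1.02  0.45]
```

```bash
python3 -c "
from h import *
f=grab('side');cv2.imwrite('pics/s20.png',f['color'][:,:,::-1])
f=grab('wrist');cv2.imwrite('pics/w20.png',f['color'][:,:,::-1])
a=w(f,(319,381),82);st()
"
```

```text
t 20.25 pos [614.2  89.5 228.7] yaw 167.7 tilt [ 0.1  -0.09] F [-10.8  -4.8  25.7] op 43.5 q [ 0.35  0.85 -0.96  1.71  0.81  1.02  0.45]
```

View pics/s20.png

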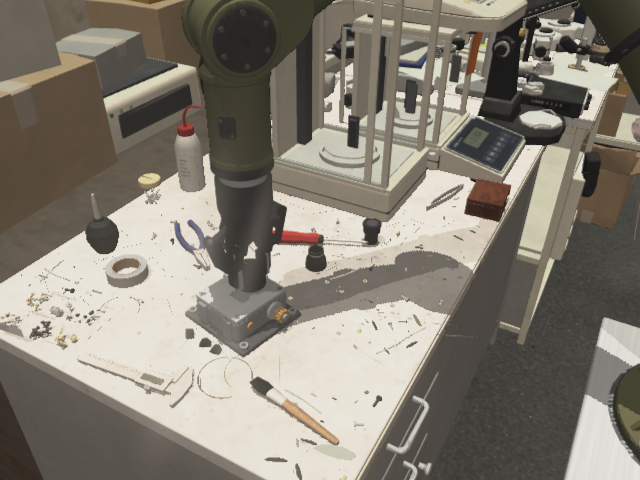

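View pics/w20.png

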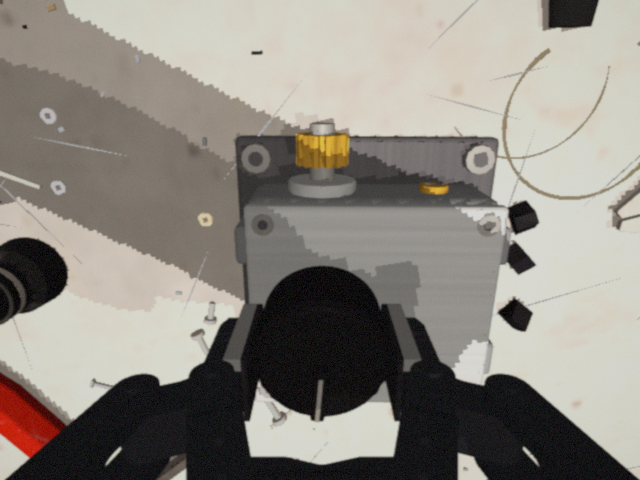

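The side view shows the brush flat at (295,410), the chunks on the worktop at (190–215, 333–349) and the bystanders in place. In the wrist view the knob is in the same place in the jaws, pointer at (319,385)–(317,420). The press is 25 N at the stop, so I'm handing the job in.

```bash
python3 -c "
from h import *
print(robot.job_done()); st()"
```

```text
the job is handed in; nothing more can be done
None
the job is handed in; nothing more can be done
```

The job is handed in at about 20 s of the 64 s allowed; no verdict was reported. The last `st()` state read, run after handing in, returned nothing, so these checks date from just before.

- **Chunks:** I swept them off the +y edge of the plate with the brush in two strokes. The last pictures show all three on the worktop.
- **Brush:** it was laid flat on the worktop in front of the drive and lies at rest there.
- **Knob fit:** the pointer measured about -16° and the flat of the spindle about -17°. They already matched, so I did not have to turn the knob. It slid on without resistance.
- **Knob pressed home:** by the arm's height, the underside is about 51 mm above the worktop, which puts the collar on its 5 mm stop. I stopped with about 25 N downward and the fingers closed at 43.5 mm.
- **Bystanders:** the loupe, eyepiece and screwdriver look unmoved in the final side picture. The hex key is hidden behind the arm there, but I never went near it.

**Disagreements:** the camera measurements of the spindle differed by about 2 mm. I resolved this by measuring the knob and spindle with the same wrist camera. At the stop there is also a side load of about 12 N, since the press is not perfectly straight.

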